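# Gang-clamp shelf brackets in the drilling fixture

## Task

Get the shelf brackets ready for drilling together: fold the fixture's flip stop down across the bed and slide the oak wedge under the roller of the sprung hold-down arm so that it stays propped open, then lay every bracket flat in a channel of its own and slide its foot beneath the arm, square and right up against the stop, upright towards the open end. When all are in, draw the wedge out so that the arm springs down and clamps them, fold the stop back up clear of their ends for the drill, and leave the wedge lying flat in its tray. Do not disturb the firebrick, the hammer or the tin.

Things in the scene. Friction and masses are not known exactly. Their poses are not given: they have to be found in the camera images.
- fixture: Steel drilling fixture bolted to the bench; place and yaw vary. Origin at bench level, z up, x away from the robot, y to the left, towards the flip stop. Base plate 12 mm thick, x -100 to +215, y -150 to +120 mm. On it the bed, top at z = 30, x -35 to +95, y -130 to +105. The stop's face is at y = +85, so a bracket pushed home has its origin at y = -56, z = 30 mm.
- channels (a point): Point on the bed, on the middle line of the middle channel, at fixture x = 30, y = 0, z = 30 mm; axes as the fixture's. Three channels run along y, centred at fixture x = -12, 30 and 72 mm, each 38 mm wide between ribs 3 mm high (y = -130 to +75). A bracket is laid in at the open y = -130 end, short of the arm (y = +7), and slid to +y; its upright stays at the open end.
- holddown (a joint): Angle of the sprung hold-down arm, a steel bar 26 mm wide (fixture y +7 to +33), 20 mm high, across all channels, hinged at the far side (x = +180, z = 48 mm), pressed down by a spring (6 N at its nose). 0 = fully down, too low for a foot to pass; 0.03 = resting on the brackets' feet; 0.10 = propped on the wedge, 14 mm or more above the bed in every channel.
- roller: The roller that turns freely at the hold-down arm's nose, over the ledge at the near side: 20 mm diameter, 24 mm wide, axle along fixture x. Origin: its centre, at fixture x = -72, y = +20 mm, z about 36 mm with the arm fully down, 62 mm when propped on the wedge.
- wedge_home (a point): Point on the ledge where the wedge's origin comes when it props the arm: fixture x = -72, y = +34, z = 12 mm; axes as the fixture's. The ledge is the bare base plate in front of the bed (x -100 to -35). Set the wedge down on it about 100 mm short (to -y), toe to +y, then slide it to +y under the roller; this takes 10 to 15 N. It may stop 5 mm either way. It stays there by itself.
- flipstop (a joint): Angle of the flip stop, a steel bar 12 mm thick (fixture y +85 to +97), 20 mm high, 185 mm long, hinged about an axis along y at fixture x = +130, z = 42 mm. 0 = folded down across the channels, its end towards the robot; grows as the end swings up, to 1.45 (nearly upright). A stiff hinge: it stays where it is left; about 3 N at its end moves it. Starts raised; folded back up is over 0.9.
- stop_end (a point): Point on the flip stop's middle line, 160 mm from its hinge and 20 mm short of its free end: a place to pinch it across its 12 mm thickness (fingers on its y faces). Turns with the stop.
- wedge: Oak wedge, 136 mm long (its y), 30 wide, 40 high, 0.25 kg. Origin: centre of its underside, z up. Toe at y = +68, 8 mm thick; a ramp rises from it to the flat top (40 mm), y = -2 to -68. On the top a steel tang to hold it by: a plate 10 mm thick (its x), 28 mm long, centred at y = -53, from 40 to 92 mm above the underside. Home, the roller stands on the flat top. Starts in the tray.
- tray: The wedge's shallow sheet-steel tray, fixed to the bench, 200 x 110 mm (its x, y), walls 18 mm high and 4 mm thick, floor 4 mm above the bench. Origin: centre of its underside. The wedge lies in it lengthwise along the tray's x, toe to +x.
- bracket0: A shelf bracket of dark steel flat bar, 30 mm wide, 8 thick, bent to an L: a flat foot 145 mm long and an upright 65 mm high (overall) at its heel; lies on its foot. 0.38 kg. Origin: underside, below the middle of the upright; y runs along the foot to the toe, whose end is at y = +141; the upright is at y -4 to +4 mm; z up. None if absent (two or three are there).
- bracket1: A shelf bracket of dark steel flat bar, 30 mm wide, 8 thick, bent to an L: a flat foot 145 mm long and an upright 65 mm high (overall) at its heel; lies on its foot. 0.38 kg. Origin: underside, below the middle of the upright; y runs along the foot to the toe, whose end is at y = +141; the upright is at y -4 to +4 mm; z up. None if absent (two or three are there).
- bracket2: A shelf bracket of dark steel flat bar, 30 mm wide, 8 thick, bent to an L: a flat foot 145 mm long and an upright 65 mm high (overall) at its heel; lies on its foot. 0.38 kg. Origin: underside, below the middle of the upright; y runs along the foot to the toe, whose end is at y = +141; the upright is at y -4 to +4 mm; z up. None if absent (two or three are there).
- firebrick0: Bystander: half a firebrick on the bench, 107 x 105 x 65 mm. Leave it alone.
- hammer: Bystander: a hand hammer lying on the bench, 260 mm long. Leave it alone.
- tin: Bystander: a metal tin, 70 mm diameter, 90 mm high. Leave it alone.
There are look-alikes about, which are no part of the job. Leave any green look-alike of the bracket2 alone.

How it is judged:
On the way, in this order (a step that is already met when the one before it is completed fails the run):
1. the flip stop is folded down (under 0.05 rad) and the wedge props the hold-down arm open (value of joint flipstop below 0.05 rad and value of joint holddown above 0.085 rad and contact force between wedge and roller above 1 N), for 0.3 s.
2. every bracket lies flat in a channel beneath the propped arm, square (within 0.08 rad), its toe at the folded-down stop (4 mm) (all of step 1 and y of bracket0 in the frame of fixture between -0.061 and -0.052 m and x of bracket0 in the frame of fixture between -0.025 and 0.085 m and z of bracket0 in the frame of fixture between 0.027 and 0.0325 m and angle between each of bracket0, bracket1, bracket2's own z axis and vertical below 0.06 rad and angle between the y axis of each of bracket0, bracket1, bracket2 and the y axis of fixture, either way round below 0.08 rad and y of bracket1 in the frame of fixture between -0.061 and -0.052 m and x of bracket1 in the frame of fixture between -0.025 and 0.085 m and z of bracket1 in the frame of fixture between 0.027 and 0.0325 m and y of bracket2 in the frame of fixture between -0.061 and -0.052 m and x of bracket2 in the frame of fixture between -0.025 and 0.085 m and z of bracket2 in the frame of fixture between 0.027 and 0.0325 m), for 0.3 s.
3. the wedge is drawn out and the arm has sprung down on the brackets, which are still at the folded-down stop (value of joint flipstop below 0.05 rad and value of joint holddown between 0.02 and 0.042 rad and distance between wedge and roller above 0.09 m and y of bracket0 in the frame of fixture between -0.061 and -0.052 m and x of bracket0 in the frame of fixture between -0.025 and 0.085 m and z of bracket0 in the frame of fixture between 0.027 and 0.0325 m and angle between each of bracket0, bracket1, bracket2's own z axis and vertical below 0.06 rad and angle between the y axis of each of bracket0, bracket1, bracket2 and the y axis of fixture, either way round below 0.08 rad and y of bracket1 in the frame of fixture between -0.061 and -0.052 m and x of bracket1 in the frame of fixture between -0.025 and 0.085 m and z of bracket1 in the frame of fixture between 0.027 and 0.0325 m and y of bracket2 in the frame of fixture between -0.061 and -0.052 m and x of bracket2 in the frame of fixture between -0.025 and 0.085 m and z of bracket2 in the frame of fixture between 0.027 and 0.0325 m), for 0.3 s.
4. the flip stop is folded back up (over 0.9 rad), the brackets still clamped in place (value of joint flipstop above 0.9 rad and value of joint holddown between 0.02 and 0.042 rad and distance between wedge and roller above 0.09 m and y of bracket0 in the frame of fixture between -0.061 and -0.052 m and x of bracket0 in the frame of fixture between -0.025 and 0.085 m and z of bracket0 in the frame of fixture between 0.027 and 0.0325 m and angle between each of bracket0, bracket1, bracket2's own z axis and vertical below 0.06 rad and angle between the y axis of each of bracket0, bracket1, bracket2 and the y axis of fixture, either way round below 0.08 rad and y of bracket1 in the frame of fixture between -0.061 and -0.052 m and x of bracket1 in the frame of fixture between -0.025 and 0.085 m and z of bracket1 in the frame of fixture between 0.027 and 0.0325 m and y of bracket2 in the frame of fixture between -0.061 and -0.052 m and x of bracket2 in the frame of fixture between -0.025 and 0.085 m and z of bracket2 in the frame of fixture between 0.027 and 0.0325 m), for 0.3 s.
At the end, for the whole second after the job is handed in: Brackets flat and square (0.08 rad) in the fixture, each origin at fixture y -61 to -52 mm, the arm resting on them (0.02 to 0.042), the flip stop up (over 0.9), the wedge flat in its tray (within 50 mm of its centre), at rest (all of step 4 and horizontal distance between wedge and tray below 0.05 m and z of wedge in the frame of tray below 0.009 m and angle between wedge's own z axis and vertical below 0.1 rad and linear speed of wedge below 0.02 m/s); the robot touches nothing.
It fails at once if the firebrick is disturbed (moved over 30 mm) (distance of firebrick0 from where it was at the start of the episode above 0.03 m).
It fails at once if the hammer is disturbed (moved over 30 mm) (distance of hammer from where it was at the start of the episode above 0.03 m).
It fails at once if the tin is disturbed (moved over 30 mm) (distance of tin from where it was at the start of the episode above 0.03 m).
Of bracket0, bracket1, bracket2 only 2 to 3 are there at a start; the rules pass over those that are not, and their reading is None.
At some moment in a run one of bracket0, bracket1, bracket2 may be knocked a few centimetres aside while the robot is not near it.
Once in a run the grip may slacken for a moment while it holds something.
It also fails if it takes over 200 s, if anything falls off the work surface, if the arm or the gripper's body presses on something with over 40 N, if the wrist force passes 120 N, or if a joint passes its speed limit or range.

## Robot

A 6-joint arm with a two-finger parallel gripper is mounted at the origin on the work surface. World frame = base frame: x ahead of the robot, y to its left, z up, the work surface at z = 0. Lengths are in m, angles in rad, forces in N, time in s.
With the tool pointing down it reaches from about 0.3 to 0.775 m from the base axis. Payload 14.6 kg.
Tool frame: the origin (TCP) lies at the centre of the arm's flange, where the gripper is bolted on; the fingertips stand 199 mm ahead of it and the grasp point (between the pads) lies 180 mm ahead of it; z points along the fingers, y is the line along which they close (so a half turn about z gives the same grasp; the last joint's range is limited). The gripper opens to 94 mm and grips with 3 to 60 N. Pads are 16 mm wide; open, the fingers measure 119 mm over their backs; the gripper's body (75 mm by 177 mm) begins 78 mm behind the grasp point.
Start: joints at [-1.233, 0.3, 1.521, -0, 1.321, -0.067], TCP at [0.217, -0.506, 0.405] pointing down, gripper open.
Joint ranges: [-3.03, 3.03], [-0.79, 2.21], [0.23, 2.52], [-1.04, 4.18], [0, 3.07], [-2.55, 2.55]. Speed limits (rad/s): [2.22, 2.22, 2.57, 3.14, 3.14, 3.14].

## Interface

Orientations are given as [roll, pitch, yaw] about the fixed x, y, z axes, in that order (R = Rz(yaw) Ry(pitch) Rx(roll)).
In Python, from station import ctrl gives the robot as it stands. The module is installed in compiled form; this text tells all that it offers.
- The arm moves only by the tool servo_tool, never from a script. Its argument "motion" is a list of rows, each a list of 5 numbers: the closure, from 0 (fully open) to 1 (shut), then the shift along the world's x, y, z in cm, then the turn about the world's z in degrees. A call has 1 to 20 rows; each row is the pose to reach, as a shift and turn from the pose commanded when the call began; what a row does not reach only later rows make up. A row lasts 1/8 s, in which the tool goes at most 62.5 mm and 10.7 degrees, less where a joint would pass 70% of its speed; a pose out of reach is approached as far as the arm can. A call with a gripper value outside its range is refused whole. The fingers move at their own pace and stop on an object; "squeeze" is the grip in N (left out, the last holds). Time passes only in rows, so rows that repeat a pose let the fingers close. It gives the time, the measured TCP pose, the force, the opening and the grip force at its end, in the units of the state.
- ctrl.get_obs(): the state, without advancing time (a new reading comes with each control period).
- ctrl.camera(name): name is "scene" or "side" or "wrist"; returns a dict with "image" (420x560x3 uint8, red, green, blue), "fx", "fy", "cx", "cy" (pixels), "dist" ([k1, k2, p1, p2, k3] as OpenCV has them; the pictures are not rectified), "camera_from_world" (4x4, takes a point from world to camera coordinates); the wrist camera has in their place "hand_eye" (4x4, takes a point from camera to tool coordinates, whose origin is the TCP and whose axes are the flange's). Camera axes: x right, y up, looking along -z (the intrinsics and any distortion apply to the point x, -y, -z); pixel columns grow to the right and rows downward; lengths in m; the calibration is good to about 2 mm. A picture is of the moment at which its call begins: read the wrist's pose just before it. There is no depth.
- ctrl.hand_in(): hands the job in; it is judged then, once.
The state is a dict: "time_s": time; "qpos": joint angles; "joint_vel": joint speeds; "tau": joint torques, N m; "ee_pos": TCP position; "eef_rot": TCP orientation; "force": force on the tool from outside, world axes, zero at the start; "moment": the same for the moment, N m; "grip_width": finger opening in m; "grip_force": force on a finger pad.
Only numpy, scipy, OpenCV 4.12 (cv2) and the standard library are available. Lean on these libraries where they do the work, as an engineer would, in place of code of your own. Each camera call takes 0.05 s, during which the arm holds its last target. There are 200 camera calls.

## Working session

There is one attempt and no reset: what is moved stays moved. The work goes in short steps, Python scripts to look and compute and a tool call to move; the robot and the scene stay as the last step left them, time stands still between calls to the robot, and variables do not carry over. Pictures are saved under pics/ and viewed, at most 14 in all, crops included, and the job is handed in when it is done.

Besides the shell and the picture viewer there is one more tool, called after "Call:" by a JSON object that holds its "name" and its "arguments". servo_tool: Moves the arm, as the interface text tells. Its arguments: {"type":"object","properties":{"motion":{"type":"array","items":{"type":"array","items":{"type":"number"}}},"squeeze":{"type":"number"}},"required":["motion"]}

```bash
mkdir -p pics; cat > h.py <<'E'
import numpy as np, cv2
from scipy.spatial.transform import Rotation as R
from station import ctrl
def snap(name,fn):
    o=ctrl.get_obs(); c=ctrl.camera(name)
    cv2.imwrite(f'pics/{fn}.png',c['image'][:,:,::-1])
    K=np.array([[c['fx'],0,c['cx']],[0,c['fy'],c['cy']],[0,0,1]])
    if 'hand_eye' in c:
        T=np.eye(4);T[:3,:3]=R.from_euler('xyz',o['eef_rot']).as_matrix();T[:3,3]=o['ee_pos']
        W=T@np.array(c['hand_eye'])
    else: W=np.linalg.inv(np.array(c['camera_from_world']))
    np.savez(f'pics/{fn}.npz',K=K,d=np.array(c['dist']),W=W)
    return o
def pix(fn,uv,z):
    "pixels -> world points at height z"
    f=np.load(f'pics/{fn}.npz'); W=f['W']
    uv=np.array(uv,float).reshape(-1,1,2)
    n=cv2.undistortPoints(uv,f['K'],f['d'])[:,0]
    r=np.c_[n[:,0],-n[:,1],-np.ones(len(n))]@W[:3,:3].T
    z=np.broadcast_to(z,len(n))
    return W[:3,3]+r*((z-W[2,3])/r[:,2])[:,None]
def proj(fn,P):
    f=np.load(f'pics/{fn}.npz'); C=np.linalg.inv(f['W'])
    p=np.atleast_2d(P)@C[:3,:3].T+C[:3,3]
    p=p*[1,-1,-1]
    return cv2.projectPoints(p,np.zeros(3),np.zeros(3),f['K'],f['d'])[0][:,0]
E
python3 - <<'E'
from h import *
snap('scene','s0');snap('side','d0')
for n in('s0','d0'):print(np.load(f'pics/{n}.npz')['W'].round(3))
print({k:np.round(v,3) for k,v in ctrl.get_obs().items()})
a=cv2.imread('pics/s0.png');b=cv2.imread('pics/d0.png')
E
```

```text
[[ 0.22  -0.73   0.647  1.401]
 [ 0.975  0.174 -0.135 -0.184]
 [-0.014  0.66   0.751  1.053]
 [ 0.     0.     0.     1.   ]]
[[-0.889  0.256 -0.381  0.07 ]
 [-0.458 -0.523  0.719  0.942]
 [-0.015  0.813  0.582  0.82 ]
 [ 0.     0.     0.     1.   ]]
{'time_s': np.float64(0.1), 'qpos': array([-1.233,  0.3  ,  1.522,  0.   ,  1.321, -0.067]), 'joint_vel': array([ 0.002, -0.001, -0.002,  0.001, -0.002,  0.001]), 'tau': array([ 2.0000e-03, -5.3265e+01, -3.5329e+01,  7.1000e-02,  2.3000e-02,
       -0.0000e+00]), 'ee_pos': array([ 0.217, -0.506,  0.404]), 'eef_rot': array([-3.141, -0.   ,  0.405]), 'force': array([0.779, 0.299, 0.796]), 'moment': array([ 0.018,  0.015, -0.035]), 'grip_force': np.float64(0.0), 'grip_width': np.float64(0.094)}
```

View pics/s0.png

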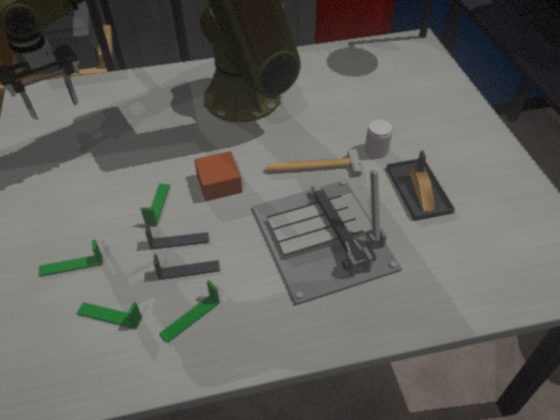

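View pics/d0.png

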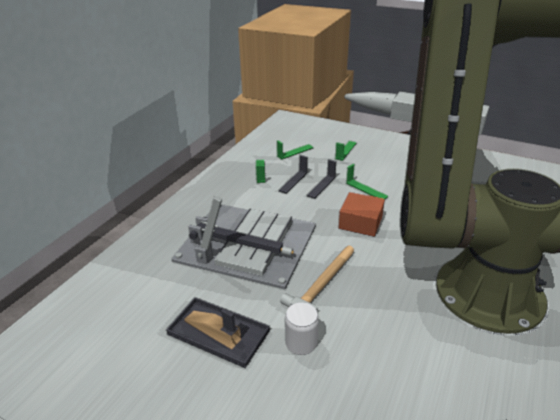

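The scene shows two dark brackets, at about (178,240) and (188,269), upright at the image-left end. There are four green look-alikes at (160,205), (75,265), (110,315) and (192,318), which I'll leave alone. The fixture is at about (325,240), the tray with the wedge at (420,188), the hammer at (310,165), the tin at (379,138) and the brick at (218,175). Enlarged crops next.

```bash
python3 - <<'E'
from h import *
a=cv2.imread('pics/s0.png')
cv2.imwrite('pics/c1.png',cv2.resize(a[140:310,240:470],None,fx=3.4,fy=3.4,interpolation=3))
cv2.imwrite('pics/c2.png',cv2.resize(a[215:285,130:240],None,fx=7,fy=7,interpolation=3))
E
```

```text
(no output)
```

View pics/c1.png

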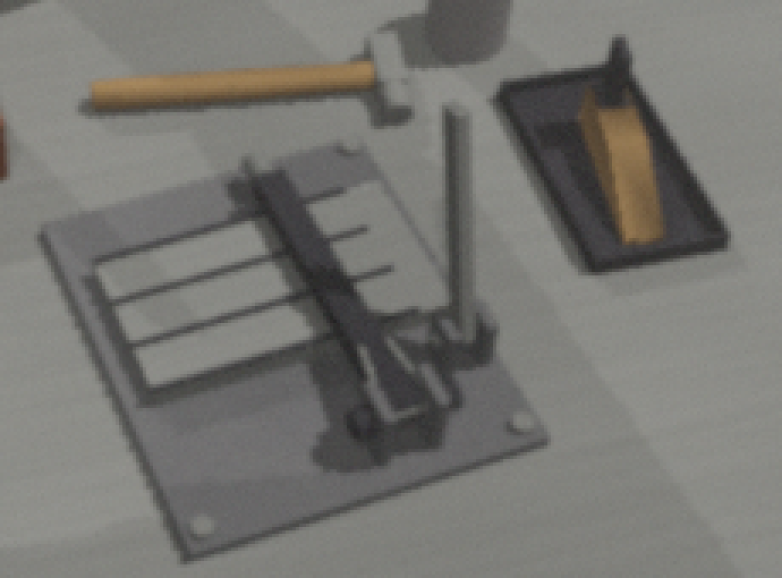

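View pics/c2.png

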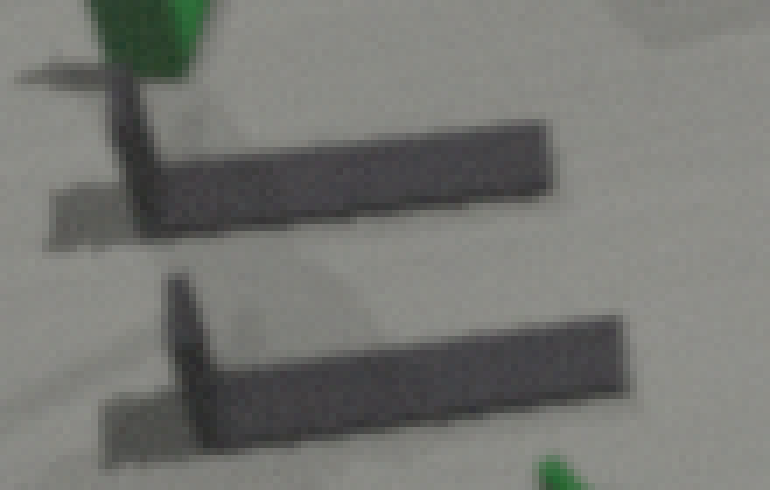

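```bash
python3 - <<'E'
from h import *
def C(p,s,ox,oy): return (np.array(p,float)+.5)/s-.5+[ox,oy]
fx=C([(42,232),(187,550),(547,436),(362,145)],3.4,240,140)
P=pix('s0',fx,.012)[:,:2]
L=np.array([(-100,-150),(215,-150),(215,120),(-100,120)])/1000.
M,_=cv2.estimateAffinePartial2D(L,P,ransacReprojThreshold=1)
s=np.hypot(M[0,0],M[1,0]);th=np.arctan2(M[1,0],M[0,0])
Rm=np.array([[np.cos(th),-np.sin(th)],[np.sin(th),np.cos(th)]])
o=P.mean(0)-Rm@L.mean(0)
print('fixture scale',s,'yaw',np.degrees(th),'o',o,'res mm',((L@Rm.T+o-P)*1000).round(1))
# bed corners z=30
Q=pix('s0',C([(95,258),(148,390)],3.4,240,140),.03)[:,:2]
print('bed check',(Q-o)@Rm*1000,'want (-35,-130),(95,-130)')
# tray rim z=18
T=pix('s0',C([(497,85),(640,68),(730,238),(590,270)],3.4,240,140),.018)[:,:2]
print('tray',T,T.mean(0),[np.linalg.norm(T[i]-T[i-1]) for i in range(4)])
d=T[2]-T[1]+T[3]-T[0];print('tray yaw',np.degrees(np.arctan2(d[1],d[0])))
# side view tray rim (far pts)
for n,c in(('A',[(545,122),(548,190),(158,165),(155,232)]),('B',[(620,318),(625,390),(218,375),(215,445)])):
    B=pix('s0',C(c,7,130,215),.008)[:,:2]; toe=B[:2].mean(0);he=B[2:].mean(0)
    d=toe-he;u=d/np.linalg.norm(d)
    print(n,'toe',toe,'heel',he,'len',np.linalg.norm(d),'w',np.linalg.norm(B[0]-B[1]),'yaw of y',np.degrees(np.arctan2(d[1],d[0])),'orig',toe-u*.141)
E
```

```text
Traceback (most recent call last):
cv2.error: OpenCV(4.12.0) /io/opencv/modules/calib3d/src/ptsetreg.cpp:1108: error: (-215:Assertion failed) count >= 0 && to.checkVector(2) == count in function 'estimateAffinePartial2D'
```

```bash
cat > m.py <<'E'
from h import *
def C(p,s,ox,oy): return (np.array(p,float)+.5)/s-.5+[ox,oy]
fx=C([(42,232),(187,550),(547,436),(362,145)],3.4,240,140)
P=pix('s0',fx,.012)[:,:2]
L=np.array([(-100,-150),(215,-150),(215,120),(-100,120)])/1000.
H=(L-L.mean(0)).T@(P-P.mean(0)); th=np.arctan2(H[0,1]-H[1,0],H[0,0]+H[1,1])
Rm=np.array([[np.cos(th),-np.sin(th)],[np.sin(th),np.cos(th)]])
o=P.mean(0)-Rm@L.mean(0)
print('fixture yaw',np.degrees(th),'o',o,'res mm',((L@Rm.T+o-P)*1000).round(1))
Q=pix('s0',C([(95,258),(148,390)],3.4,240,140),.03)[:,:2]
print('bed check',(Q-o)@Rm*1000,'want (-35,-130),(95,-130)')
T=pix('s0',C([(497,85),(640,68),(730,238),(590,270)],3.4,240,140),.018)[:,:2]
print('tray',T,T.mean(0),[np.linalg.norm(T[i]-T[i-1]) for i in range(4)])
d=T[2]-T[1]+T[3]-T[0];print('tray yaw',np.degrees(np.arctan2(d[1],d[0])))
for n,c in(('A',[(545,122),(548,190),(158,165),(155,232)]),('B',[(620,318),(625,390),(218,375),(215,445)])):
    B=pix('s0',C(c,7,130,215),.008)[:,:2]; toe=B[:2].mean(0);he=B[2:].mean(0)
    d=toe-he;u=d/np.linalg.norm(d)
    print(n,'toe',toe,'heel',he,'len',np.linalg.norm(d),'w',np.linalg.norm(B[0]-B[1]),'yaw of y',np.degrees(np.arctan2(d[1],d[0])),'orig',toe-u*.141)
E
python3 m.py
```

```text
fixture yaw 7.306578666606202 o [0.56072629 0.09908094] res mm [[-5.7 -0.7]
 [ 8.  -1.4]
 [ 5.8  1.4]
 [-8.2  0.8]]
bed check [[ -40.35539789 -125.17673411]
 [  87.56515663 -130.57998593]] want (-35,-130),(95,-130)
tray [[0.42034815 0.32968065]
 [0.42888609 0.44985579]
 [0.61752421 0.44103344]
 [0.62304138 0.32749719]] [0.52244996 0.38701677] [np.float64(0.2027049900537224), np.float64(0.12047805821231262), np.float64(0.18884431658337475), np.float64(0.11367021471147498)]
tray yaw -1.6109628749013798
A toe [ 0.55197054 -0.18742658] heel [ 0.53909134 -0.32442995] len 0.13760739559151583 w 0.031193719768887174 yaw of y 84.62960887437941 orig [ 0.53877381 -0.32780766]
B toe [ 0.64374693 -0.1736539 ] heel [ 0.63492397 -0.31063506] len 0.13726500698676214 w 0.030264720496783314 yaw of y 86.31466519291028 orig [ 0.63468389 -0.31436233]
```

Call:
{"name": "servo_tool", "arguments": {"motion": [[0,28,55,10,-16],[0,28,55,10,-16],[0,28,55,10,-16],[0,28,55,10,-16],[0,28,55,10,-16],[0,28,55,10,-16],[0,28,55,10,-16],[0,28,55,10,-16],[0,28,55,10,-16],[0,28,55,10,-16],[0,28,55,10,-16],[0,28,55,10,-16],[0,28,55,10,-16],[0,28,55,10,-16]]}}

```text
time_s: 1.85
ee_pos: [0.4964, 0.0435, 0.5047]
eef_rot: [3.142, -0.0, 0.124]
force: [0.7, 0.6, -0.2]
grip_width: 0.094
grip_force: 0.0
```

```bash
python3 - <<'E'
from h import *
o=snap('wrist','w1');print(o['ee_pos'],np.degrees(o['eef_rot']),o['time_s']);print(np.load('pics/w1.npz')['W'].round(3))
a=cv2.imread('pics/w1.png');cv2.imwrite('pics/w1b.png',cv2.resize(a,(800,600),interpolation=3))
E
```

```text
[0.49635307 0.04352212 0.50472055] [ 1.79997806e+02 -5.77383383e-03  7.10460951e+00] 1.85
[[ 0.123  0.956  0.268  0.573]
 [-0.992  0.118  0.033  0.054]
 [-0.    -0.27   0.963  0.484]
 [ 0.     0.     0.     1.   ]]
```

View pics/w1b.png

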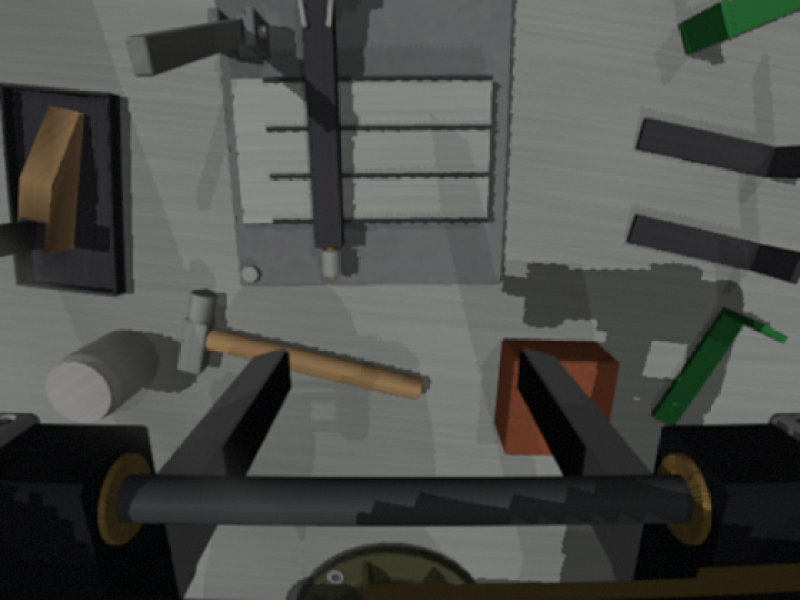

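```bash
cat > m2.py <<'E'
from h import *
s=800/560
def C(p): return (np.array(p,float)+.5)/s-.5
px=C([(239,286),(500,283),(491,221),(492,79),(513,8)])
L=np.array([(-100,120),(-100,-150),(-35,-130),(95,-130)])/1000.
P=pix('w1',px,[.012,.012,.030,.030,.012])[:,:2]; E=P[4];P=P[:4]
H=(L-L.mean(0)).T@(P-P.mean(0)); th=np.arctan2(H[0,1]-H[1,0],H[0,0]+H[1,1])
Rm=np.array([[np.cos(th),-np.sin(th)],[np.sin(th),np.cos(th)]])
o=P.mean(0)-Rm@L.mean(0)
print('fix yaw',np.degrees(th),'o',o,'res',((L@Rm.T+o-P)*1000).round(1),'edge y -150?',(E-o)@Rm*1000)
def F(x,y): return (Rm@np.array([x,y])/1000+o).round(4)
if __name__=='__main__':
    np.savez('fix.npz',Rm=Rm,o=o,th=th)
    T=pix('w1',C([(121,96),(124,293),(17,285),(2,86)]),.018)[:,:2];print('tray',T,'d',[np.linalg.norm(T[i]-T[i-1]) for i in range(4)])
    b=T[0]-T[1];print('tray yaw',np.degrees(np.arctan2(b[1],b[0])))
    W=pix('w1',C([(50,108),(84,114)]),.008)[:,:2];print('toe',W)
    for n,q in(('B',[(645,119),(638,149)]),('A',[(636,215),(628,241)])):
        print(n,pix('w1',C(q),.008)[:,:2])
    for n,(x,y) in dict(stop_hinge=(130,91),stop_end_dn=(-30,91),roller=(-72,20),home=(-72,34),presl=(-72,-66)).items(): print(n,F(x,y))
    S=pix('w1',C([(130,39),(154,75)]),.042+.18);print('stop tip if z.222',(S[:,:2]-o)@Rm*1000)
E
python3 m2.py
```

```text
fix yaw 7.410615132662579 o [0.55458384 0.10196501] res [[ 0.4 -1.1]
 [-1.  -1.6]
 [-1.8  3.1]
 [ 2.5 -0.3]] edge y -150? [ 155.91070398 -149.42792234]
tray [[0.61127733 0.325459  ]
 [0.41903257 0.3273631 ]
 [0.4135653  0.44347654]
 [0.60947487 0.44279894]] d [np.float64(0.11735378671959448), np.float64(0.19225419320638623), np.float64(0.11624208422310743), np.float64(0.19591074049660995)]
tray yaw -0.5674713769165576
toe [[0.59423922 0.40281791]
 [0.59194982 0.36852965]]
B [[ 0.65237077 -0.17031322]
 [ 0.62427274 -0.17013646]]
A [[ 0.56164225 -0.18372864]
 [ 0.53485504 -0.1819823 ]]
stop_hinge [0.6718 0.209 ]
stop_end_dn [0.5131 0.1883]
roller [0.4806 0.1125]
home [0.4788 0.1264]
presl [0.4917 0.0272]
stop tip if z.222 [[80.67873566 89.92610564]
 [62.99223994 79.36434286]]
```

The wrist view shows the fixture squarely, with base corners (239,286) and (500,283). The stop tip is near (142,57), so it sits at about 1.25 rad. The residuals are about 2 mm. Next I work out the fold-down path.

```bash
cat > f.py <<'E'
from h import *
g=np.load('fix.npz')
def F(x,y): return g['Rm']@np.array([x,y])/1000+g['o']
def rel(tip,off=199,ref=None):
    "fixture (x,y,z mm) of the point off mm ahead of TCP -> shift in cm"
    o=np.array(ctrl.get_obs()['ee_pos']) if ref is None else np.array(ref)
    w=np.r_[F(*tip[:2]),(tip[2]+off)/1000]
    return ((w-o)*100).round(1).tolist()
E
python3 - <<'E'
from f import *
r=[.497,.044,.505]
print('pre',rel((140,91,280),ref=r),rel((140,91,175),ref=r))
for a in np.arange(1.25,-.01,-.125):
    q=135;x=130-q*np.cos(a)+10*np.sin(a)+8;z=42+q*np.sin(a)+10*np.cos(a);print(a,rel((x,91,z),ref=r))
print(rel((3,91,49),ref=r),rel((3,91,46),ref=r))
E
```

```text
pre [18.5, 16.6, -2.6] [18.5, 16.6, -13.1]
1.25 [15.0, 16.2, -13.3]
1.125 [13.4, 16.0, -13.8]
1.0 [11.9, 15.8, -14.5]
0.875 [10.4, 15.6, -15.4]
0.75 [9.2, 15.4, -16.5]
0.625 [8.0, 15.3, -17.7]
0.5 [7.0, 15.1, -19.1]
0.375 [6.2, 15.0, -20.5]
0.25 [5.5, 14.9, -22.1]
0.125 [5.1, 14.9, -23.7]
0.0 [4.9, 14.9, -25.4]
[4.9, 14.9, -25.7] [4.9, 14.9, -26.0]
```

Call:
{"name": "servo_tool", "arguments": {"motion": [[1,18.5,16.6,-1,0],[1,18.5,16.6,-2.6,0],[1,18.5,16.6,-2.6,0],[1,18.5,16.6,-2.6,0],[1,18.5,16.6,-2.6,0],[1,18.5,16.6,-8,0],[1,18.5,16.6,-13.1,0],[1,18.5,16.6,-13.1,0],[1,15,16.2,-13.3,0],[1,13.4,16,-13.8,0],[1,11.9,15.8,-14.5,0],[1,10.4,15.6,-15.4,0],[1,9.2,15.4,-16.5,0],[1,8,15.3,-17.7,0],[1,7,15.1,-19.1,0],[1,6.2,15,-20.5,0],[1,5.5,14.9,-22.1,0],[1,5.1,14.9,-23.7,0],[1,4.9,14.9,-25.3,0],[1,4.9,14.9,-25.3,0]], "squeeze": 30}}

```text
time_s: 4.4
ee_pos: [0.5458, 0.1935, 0.2516]
eef_rot: [-3.142, -0.001, 0.125]
force: [-0.2, -0.4, -0.2]
grip_width: 0.0005
grip_force: 0.0
```

```bash
python3 - <<'E'
from h import *
o=snap('side','d1');print(o['ee_pos'],o['force'])
a=cv2.imread('pics/d1.png');cv2.imwrite('pics/d1b.png',cv2.resize(a[170:370,140:340],(600,600),interpolation=3))
E
```

```text
[0.54580719 0.1934675  0.25157629] [-0.17115845 -0.41248225 -0.2468623 ]
```

View pics/d1b.png

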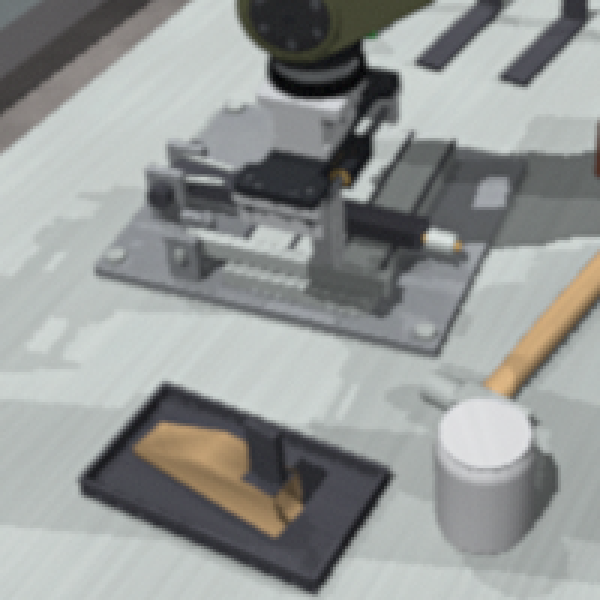

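The stop is down beneath the fingertips. One more press to seat it fully, then I lift and head for the wedge.

Call:
{"name": "servo_tool", "arguments": {"motion": [[1,0,0,-0.5,0],[1,0,0,-0.7,0],[1,0,0,-0.7,0]]}}

```text
time_s: 4.82
ee_pos: [0.5458, 0.1936, 0.2505]
eef_rot: [-3.141, -0.003, 0.126]
force: [-31.3, -10.3, 69.0]
grip_width: 0.0004
grip_force: 34.6
```

Call:
{"name": "servo_tool", "arguments": {"motion": [[1,0,0,6,0],[1,0,2,12,-2],[0.6,-4,9,20,-7],[0.6,-4,9,20,-7],[0.6,-4,9,20,-7],[0.6,-4,9,20,-7],[0.6,-4,9,20,-7],[0.6,-4,9,20,-7]]}}

```text
time_s: 5.82
ee_pos: [0.5061, 0.2829, 0.4437]
eef_rot: [3.141, 0.001, 0.002]
force: [-0.3, -0.3, 0.0]
grip_width: 0.0379
grip_force: 0.0
```

```bash
python3 - <<'E'
from h import *
o=snap('wrist','w2');print(o['ee_pos'],np.degrees(o['eef_rot']),o['time_s'],o['force'])
a=cv2.imread('pics/w2.png');cv2.imwrite('pics/w2b.png',cv2.resize(a,(800,600),interpolation=3))
E
```

```text
[0.50606335 0.28291297 0.44374366] [1.79964388e+02 7.29097567e-02 1.39172338e-01] 5.825 [-0.29358013 -0.31410409  0.01956512]
```

View pics/w2b.png

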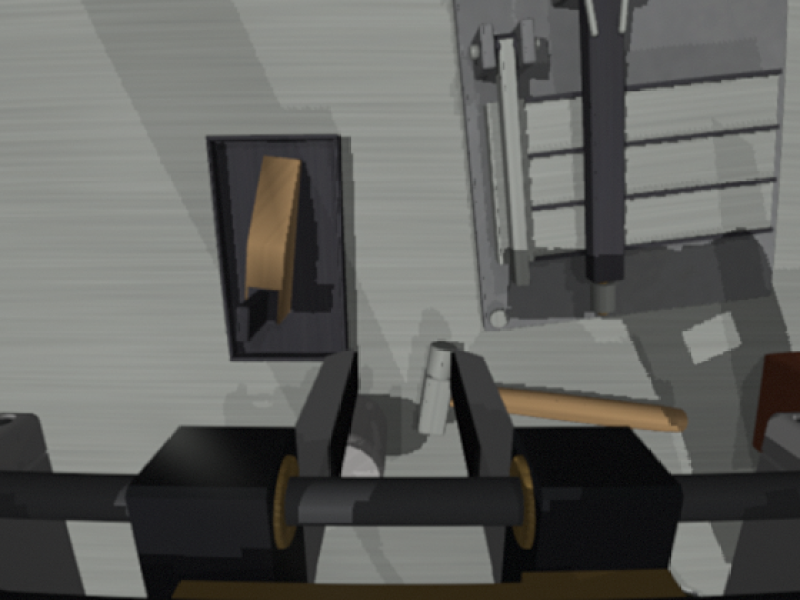

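```bash
python3 - <<'E'
from h import *
s=800/560
C=lambda p:(np.array(p,float)+.5)/s-.5
T=pix('w2',C([(206,136),(350,136),(357,352),(231,360)]),.018)[:,:2]
print('tray',T,T.mean(0),[np.linalg.norm(T[i]-T[i-1]) for i in range(4)])
b=pix('w2',C([(302,162),(281,322)]),.004)[:,:2];print('redge',b,np.linalg.norm(b[0]-b[1]))
t=pix('w2',C([(265,156),(302,159)]),.012)[:,:2];print('toe',t,np.linalg.norm(t[0]-t[1]))
k=pix('w2',C([(249,240),(286,236)]),.044)[:,:2];print('ridge',k,np.linalg.norm(k[0]-k[1]), 'toe->ridge',np.linalg.norm(t.mean(0)-k.mean(0)))
d=t.mean(0)-k.mean(0);print(np.degrees(np.arctan2(d[1],d[0])))
d2=b[0]-b[1];th=np.arctan2(d2[1],d2[0]);print(np.degrees(th))
u=np.array([np.cos(th),np.sin(th)]);n=np.array([u[1],-u[0]]) # n = wedge +x
for nm,or_ in(('toe',t.mean(0)-.068*u),('edge',b.mean(0)-.015*n),('ridge',k.mean(0)+.002*u)):
    tg=or_-.053*u
    q=[np.r_[tg+a*.014*u+c*.005*n,.096] for a in(1,-1) for c in(1,-1)]
    print(nm,or_,'tang',tg,'px of tang top',(proj('w2',np.array(q))+.5)*s-.5)
E
python3 -c "
import cv2;a=cv2.imread('pics/w2.png');cv2.imwrite('pics/w2c.png',cv2.resize(a[90:260,140:260],(560,793)[::1],interpolation=3)[:600])"
```

```text
tray [[0.6121755  0.44604099]
 [0.61136508 0.32736619]
 [0.42294666 0.32619191]
 [0.41451157 0.44388141]] [0.5152497  0.38587013] [np.float64(0.19767573362449628), np.float64(0.1186775632502277), np.float64(0.1884220707833509), np.float64(0.11799140166083147)]
redge [[0.59121288 0.37059902]
 [0.44724665 0.39819772]] 0.14658772748422982
toe [[0.59609344 0.39988373]
 [0.59349879 0.36881474]] 0.03117714862965762
ridge [[0.5299106  0.40859727]
 [0.53308351 0.37825881]] 0.030503922246567266 toe->ridge 0.06394681681445968
-8.162105819093219
-10.852087750143216
toe [0.5280122  0.39715188] tang [0.47596002 0.40713042] px of tang top [[243.58433062 306.72311556]
 [229.96233086 304.20646568]
 [239.9410944  342.2984508 ]
 [226.61410627 339.85725815]]
edge [0.52205388 0.39913012] tang [0.4700017  0.40910865] px of tang top [[241.6397599  314.56430659]
 [228.08371748 312.0642894 ]
 [238.07583117 349.79292541]
 [224.81359559 347.36771825]]
ridge [0.53346129 0.39305149] tang [0.48140912 0.40303003] px of tang top [[248.52227904 299.48865279]
 [234.83554795 296.95599371]
 [244.73508418 335.39030028]
 [231.34453242 332.93436496]]
```

Call:
{"name": "servo_tool", "arguments": {"motion": [[0.55,-2.9,12.1,0,-9],[0.55,-2.9,12.1,0,-9],[0.55,-2.9,12.1,0,-9],[0.55,-2.9,12.1,-6,-9],[0.55,-2.9,12.1,-12,-9],[0.55,-2.9,12.1,-17,-9],[0.55,-2.9,12.1,-19.2,-9],[0.55,-2.9,12.1,-19.2,-9],[1,-2.9,12.1,-19.2,-9],[1,-2.9,12.1,-19.2,-9],[1,-2.9,12.1,-19.2,-9],[1,-2.9,12.1,-19.2,-9]], "squeeze": 45}}

```text
time_s: 7.38
ee_pos: [0.4767, 0.4045, 0.2532]
eef_rot: [-3.141, -0.001, -0.154]
force: [-0.6, -0.1, 2.9]
grip_width: 0.0099
grip_force: 45.0
```

```bash
python3 - <<'E'
from h import *
o=snap('wrist','w3');print(o['ee_pos'],np.degrees(o['eef_rot']),o['time_s'],o['force'],o['grip_width'])
a=cv2.imread('pics/w3.png');cv2.imwrite('pics/w3b.png',a)
E
```

```text
[0.47665319 0.40446331 0.25318217] [-1.79971641e+02 -3.09073830e-02 -8.80465847e+00] 7.375 [-0.62885886 -0.08409473  2.90775801] 0.009882246381137607
```

View pics/w3b.png

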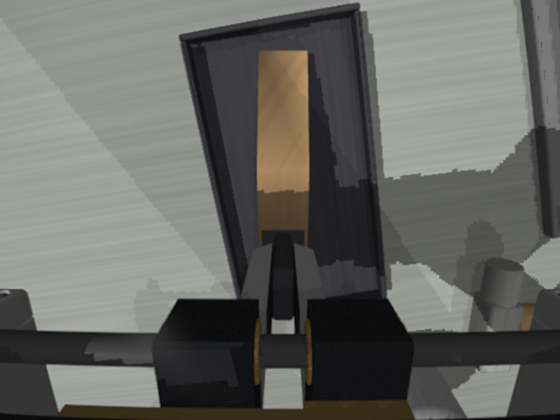

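The wedge is gripped at 9.9 mm and lies straight in the tool. The toe edge is at (258,51)–(308,51).

```bash
python3 - <<'E'
from f import *
o=ctrl.get_obs();p=np.array(o['ee_pos']);y=o['eef_rot'][2]
t=pix('w3',[(258,51),(308,51)],.012)[:,:2]
Ry=np.array([[np.cos(y),-np.sin(y)],[np.sin(y),np.cos(y)]])
print('toe in tool (x fwd,y left)',(t-p[:2])@Ry*1000, 'ridge',(pix('w3',[(257,191),(309,191)],.044)[:,:2]-p[:2])@Ry*1000)
T=pix('w3',[(180,36),(359,5),(385,296)],.018)[:,:2];print('tray',T,'c',(T[0]+T[2])/2)
# tool point = wedge toe -121 nominal
for n,q in(('pre high',(-72,-66-53,12+76+60)),('pre',(-72,-66-53,12+69)),('home',(-72,34-53,12+69))):
    print(n,rel(q,180))
print('turn',np.degrees(g['th']+np.pi/2-y))
E
```

```text
toe in tool (x fwd,y left) [[119.12451072  15.56712524]
 [119.10216283 -15.28342338]] ridge [[ 37.6355422   15.37473969]
 [ 37.61484663 -14.95743556]]
tray [[0.61137693 0.44600934]
 [0.61154916 0.33873983]
 [0.41946843 0.33790854]] c [0.51542268 0.39195894]
pre high [2.2, -43.0, 7.5]
pre [2.2, -43.0, 0.8]
home [0.9, -33.1, 0.8]
turn 106.20950539893813
```

Call:
{"name": "servo_tool", "arguments": {"motion": [[1,0,0,6,0],[1,0,0,13,0],[1,1,-6,14,10],[1,1,-12,14,20],[1,1,-18,14,30],[1,2,-24,14,40],[1,2,-30,14,51],[1,2,-36,14,61],[1,2.2,-41,14,72],[1,2.2,-43,14,82],[1,2.2,-43,14,92],[1,2.2,-43,12,102],[1,2.2,-43,10,106.2],[1,2.2,-43,7,106.2],[1,2.2,-43,5,106.2],[1,2.2,-43,5,106.2],[1,2.2,-43,5,106.2]]}}

```text
time_s: 9.55
ee_pos: [0.4988, -0.0256, 0.3035]
eef_rot: [3.141, 0.0, 1.7]
force: [0.5, 0.5, -2.3]
grip_width: 0.0098
grip_force: 45.0
```

```bash
python3 - <<'E'
from f import *
o=snap('wrist','w4');p=np.array(o['ee_pos']);print(p,np.degrees(o['eef_rot']),o['time_s'],o['grip_width'],o['force'])
print('tool in fixture',(p[:2]-g['o'])@g['Rm']*1000,'yaw',np.degrees(o['eef_rot'][2]-g['th']))
a=cv2.imread('pics/w4.png');cv2.imwrite('pics/w4b.png',a)
E
```

```text
[ 0.49877586 -0.02555453  0.3034822 ] [1.79948793e+02 1.52121657e-02 9.73965649e+01] 9.55 0.009777062058760107 [ 0.48612158  0.45231001 -2.25796823]
tool in fixture [ -71.78921325 -119.25633356] yaw 89.98594978355831
```

View pics/w4b.png

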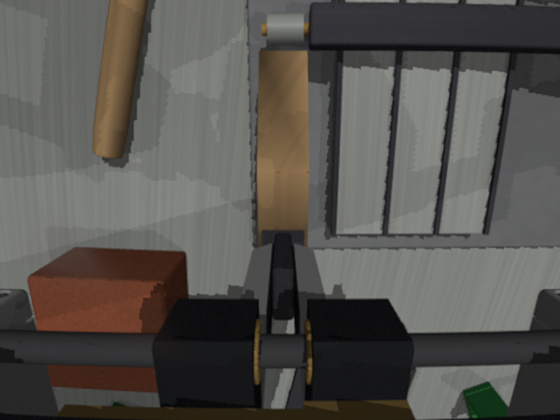

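```bash
python3 - <<'E'
from f import *
f=lambda uv,z:((pix('w4',uv,z)[:,:2]-g['o'])@g['Rm']*1000).round(1)
print('roller top edges',f([(268,29),(307,29)],.046),'bed corner',f([(335,235),(491,235)],.033),'plate edge',f([(249,100),(249,240)],.012))
E
```

```text
roller top edges [[-81.9  17.8]
 [-56.4  17.8]] bed corner [[ -30.5 -129.2]
 [  97.9 -129.7]] plate edge [[ -98.7  -24.9]
 [-101.9 -141.2]]
```

Call:
{"name": "servo_tool", "arguments": {"motion": [[1,0,0,-2,0],[1,0,0,-4,0],[1,0,0,-4.3,0],[1,0,0,-4.3,0]]}}

```text
time_s: 10.1
ee_pos: [0.4989, -0.0256, 0.2609]
eef_rot: [3.14, 0.0, 1.7]
force: [-1.8, -0.0, 4.7]
grip_width: 0.01
grip_force: 45.0
```

Call:
{"name": "servo_tool", "arguments": {"motion": [[1,0,1.2,0,0],[1,-0.1,2.4,0,0],[1,-0.2,3.6,0,0],[1,-0.4,4.8,0,0],[1,-0.5,6,0,0],[1,-0.7,7.2,0,0],[1,-0.9,8.4,0,0],[1,-1,9.4,0,0],[1,-1.1,10,0,0],[1,-1.1,10,0,0],[1,-1.1,10,0,0]]}}

```text
time_s: 11.48
ee_pos: [0.4879, 0.0749, 0.2609]
eef_rot: [3.139, 0.0, 1.7]
force: [0.1, -1.3, 8.3]
grip_width: 0.0097
grip_force: 45.0
```

```bash
python3 - <<'E'
from f import *
o=snap('wrist','w5');p=np.array(o['ee_pos']);print(p,np.degrees(o['eef_rot']),o['time_s'],o['grip_width'],o['force'])
print('tool in fixture',(p[:2]-g['o'])@g['Rm']*1000,'yaw',np.degrees(o['eef_rot'][2]-g['th']))
snap('side','d2')
a=cv2.imread('pics/d2.png');b=cv2.imread('pics/w5.png')
A=cv2.resize(a[180:290,170:330],(800,550)[::1],interpolation=3)[:, :]
cv2.imwrite('pics/w5b.png',np.hstack([cv2.resize(b,(440,330)),cv2.resize(a[190:290,190:310],(360,330),interpolation=3)]))
E
```

```text
[0.48787974 0.07492137 0.26091173] [1.79869374e+02 1.50519458e-02 9.74055896e+01] 11.475 0.009740593758232394 [ 0.1156845  -1.34870772  8.32866725]
tool in fixture [-69.63501012 -18.21430741] yaw 89.99497446640214
```

View pics/w5b.png

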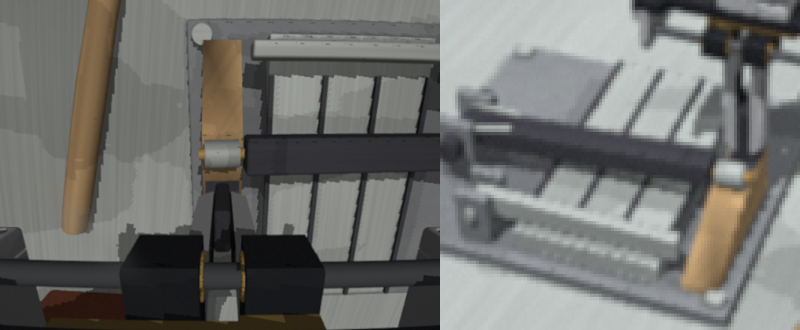

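The roller sits on the wedge's flat top and the arm is propped, so I release and look over the brackets.

Call:
{"name": "servo_tool", "arguments": {"motion": [[0.6,0,0,0,0],[0.6,0,0,0,0],[0.6,0,0,4,0],[0.6,0,0,9,0],[0.6,3,-6,14,0],[0.6,9.5,-29.5,19,-10],[0.6,9.5,-29.5,19,-10],[0.6,9.5,-29.5,19,-10],[0.6,9.5,-29.5,19,-10],[0.6,9.5,-29.5,19,-10],[0.6,9.5,-29.5,19,-10],[0.6,9.5,-29.5,19,-10]]}}

```text
time_s: 13.08
ee_pos: [0.5826, -0.2195, 0.4493]
eef_rot: [-3.141, -0.0, 1.526]
force: [-0.6, 0.5, -0.5]
grip_width: 0.0374
grip_force: 0.0
```

```bash
python3 - <<'E'
from f import *
o=snap('wrist','w6');p=np.array(o['ee_pos']);print(p,np.degrees(o['eef_rot']),o['time_s'],o['grip_width'],o['force'])
cv2.imwrite('pics/w6b.png',cv2.resize(cv2.imread('pics/w6.png'),(800,600),interpolation=3))
E
```

```text
[ 0.58257234 -0.21953904  0.44930297] [-1.79969537e+02 -2.37950778e-02  8.74349406e+01] 13.075 0.03740193592651004 [-0.5627498   0.47908957 -0.54536751]
```

View pics/w6b.png

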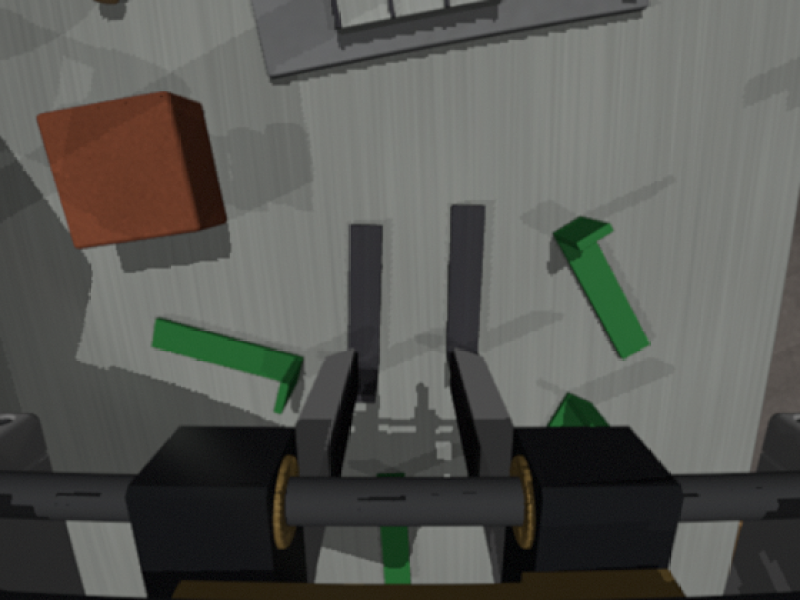

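The two dark brackets have toes at (350–383,224) and (451–486,205). Green look-alikes lie around them and are left alone.

```bash
python3 - <<'E'
from f import *
s=800/560
C=lambda p:(np.array(p,float)+.5)/s-.5
for n,q in(('A',[(350,224),(383,225),(348,345),(379,345)]),('B',[(451,205),(486,206),(449,340),(478,345)])):
    P=pix('w6',C(q),.008)[:,:2]; t=P[:2].mean(0)
    e1,e2=P[0]-P[2],P[1]-P[3];an=[np.degrees(np.arctan2(e[1],e[0])) for e in(e1,e2)]
    a=np.radians(np.mean(an));u=np.array([np.cos(a),np.sin(a)])
    G=t-.090*u
    print(n,'w',np.linalg.norm(P[0]-P[1]),'ang',an,'toe',t,'orig',t-.141*u,'grasp',G,'shift cm',(np.r_[G,.205-.001]-[.5826,-.2195,.4493])*100,'turn',np.mean(an)-87.43)
E
```

```text
A w 0.02927860716943571 ang [np.float64(84.70567785928873), np.float64(84.80143329468108)] toe [ 0.54947343 -0.18394142] orig [ 0.53658041 -0.32435071] grasp [ 0.54124384 -0.27356437] shift cm [ -4.13561559  -5.40643716 -24.53      ] turn -2.6764444230151128
B w 0.0308144378136065 ang [np.float64(88.038538188283), np.float64(86.6663699509409)] toe [ 0.64003124 -0.17138766] orig [ 0.63351817 -0.31223716] grasp [ 0.63587396 -0.2612916 ] shift cm [  5.32739611  -4.17915972 -24.53      ] turn -0.07754593038805524
```

Call:
{"name": "servo_tool", "arguments": {"motion": [[0.45,5.3,-4.2,0,0],[0.45,5.3,-4.2,-6,0],[0.45,5.3,-4.2,-12,0],[0.45,5.3,-4.2,-18,0],[0.45,5.3,-4.2,-22,0],[0.45,5.3,-4.2,-24.6,0],[0.45,5.3,-4.2,-24.6,0],[0.45,5.3,-4.2,-24.6,0],[1,5.3,-4.2,-24.6,0],[1,5.3,-4.2,-24.6,0],[1,5.3,-4.2,-24.6,0],[1,5.3,-4.2,-24.6,0],[1,5.3,-4.2,-24.6,0]], "squeeze": 45}}

```text
time_s: 14.75
ee_pos: [0.6357, -0.2625, 0.204]
eef_rot: [3.141, 0.0, 1.525]
force: [0.4, 1.1, 5.1]
grip_width: 0.0288
grip_force: 45.0
```

```bash
python3 - <<'E'
from f import *
o=snap('wrist','w7');p=np.array(o['ee_pos']);y=o['eef_rot'][2]
print(p,np.degrees(o['eef_rot']),o['time_s'],o['grip_width'],o['force'])
a=cv2.imread('pics/w7.png');cv2.imwrite('pics/w7b.png',a)
m=(a.max(2)<75);print([ (r,np.flatnonzero(m[r,230:340])[[0,-1]]+230) for r in range(0,240,20) if m[r,230:340].any()])
E
```

```text
[ 0.63568063 -0.26252025  0.20399633] [1.79972165e+02 3.22655444e-03 8.73898124e+01] 14.75 0.028818833714984813 [0.42548036 1.14426665 5.07474285]
[(100, array([256, 313])), (120, array([256, 312])), (140, array([256, 311])), (160, array([256, 311])), (180, array([257, 311])), (200, array([257, 310])), (220, array([257, 309]))]
```

View pics/w7b.png

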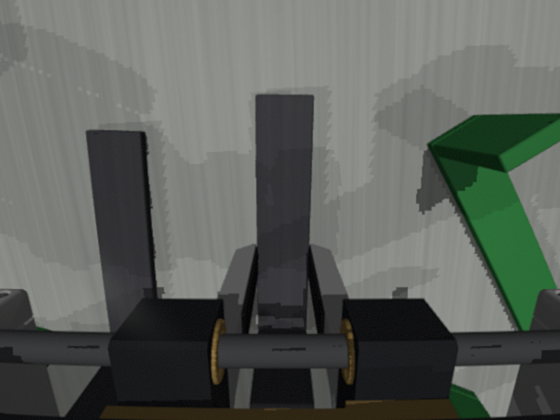

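```bash
python3 - <<'E'
from f import *
d=dict(g);d['o']=g['o']+g['Rm']@[.003,0];np.savez('fix.npz',**d)
o=ctrl.get_obs();p=np.array(o['ee_pos']);y=o['eef_rot'][2]
Ry=np.array([[np.cos(y),-np.sin(y)],[np.sin(y),np.cos(y)]])
t=(pix('w7',[(256,96),(313,96)],.008)[:,:2]-p[:2])@Ry*1000;print('toe in tool',t)
E
python3 - <<'E'
from f import *
o=ctrl.get_obs();y=o['eef_rot'][2]
print(rel((72,-90,35),199),'turn',np.degrees(g['th']+np.pi/2-y))
E
```

```text
toe in tool [[ 90.73931508  14.25609872]
 [ 90.72450777 -14.54180086]]
[0.5, 28.5, 3.0] turn 10.020143891754806
```

Call:
{"name": "servo_tool", "arguments": {"motion": [[1,0,0,5,0],[1,0,0,10,0],[1,0.5,6,12,5],[1,0.5,12,12,10],[1,0.5,18,12,10],[1,0.5,24,12,10],[1,0.5,28.5,12,10],[1,0.5,28.5,8,10],[1,0.5,28.5,5.5,10],[1,0.5,28.5,5.5,10],[1,0.5,28.5,5.5,10]]}}

```text
time_s: 16.18
ee_pos: [0.6408, 0.0223, 0.2595]
eef_rot: [3.141, 0.0, 1.7]
force: [0.8, -0.3, -4.6]
grip_width: 0.0289
grip_force: 45.0
```

```bash
python3 - <<'E'
from f import *
o=snap('wrist','w8');p=np.array(o['ee_pos']);y=o['eef_rot'][2]
print(p,np.degrees(o['eef_rot']),o['time_s'],o['grip_width'],o['force'])
print('tool in fixture',(p[:2]-g['o'])@g['Rm']*1000)
a=cv2.imread('pics/w8.png');cv2.imwrite('pics/w8b.png',a)
E
```

```text
[0.64082838 0.02228079 0.25954304] [1.79951024e+02 1.16417652e-02 9.73821846e+01] 16.175 0.028912687794590115 [ 0.78181615 -0.26315354 -4.59328212]
tool in fixture [ 72.24654396 -90.14240192]
```

View pics/w8b.png

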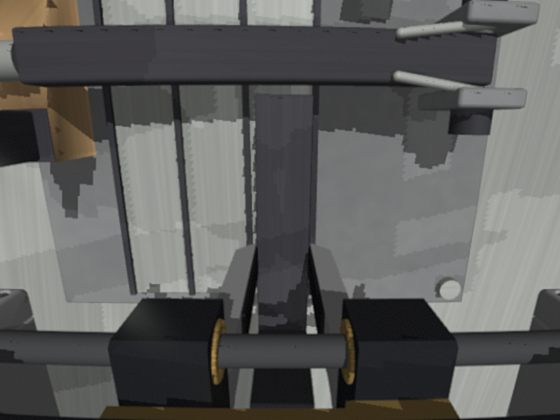

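```bash
python3 - <<'E'
from f import *
a=cv2.imread('pics/w8.png').astype(int).mean(2)
for r in(140,200): print(r,a[r,110:135].round().astype(int).tolist(),a[r,172:195].round().astype(int).tolist(),a[r,240:262].round().astype(int).tolist(),a[r,306:324].round().astype(int).tolist())
f=lambda uv,z:((pix('w8',uv,z)[:,:2]-g['o'])@g['Rm']*1000).round(1)
print('ribs',f([(118,150),(180,150),(248,150),(315,150)],.033).tolist(),'bracket',f([(256,150),(311.5,150)],.0635).tolist())
E
```

```text
140 [53, 55, 55, 55, 45, 30, 57, 111, 140, 142, 141, 140, 137, 138, 137, 140, 150, 155, 158, 155, 155, 156, 158, 160, 158] [152, 149, 131, 98, 65, 60, 61, 63, 62, 50, 44, 92, 135, 141, 139, 138, 138, 138, 139, 147, 153, 153, 152] [152, 154, 147, 103, 67, 59, 63, 62, 59, 73, 123, 142, 138, 105, 81, 65, 57, 61, 62, 64, 63, 68] [65, 64, 65, 65, 65, 55, 45, 54, 55, 58, 55, 67, 100, 119, 117, 116, 118, 117]
200 [123, 123, 122, 123, 123, 120, 100, 70, 59, 61, 62, 60, 47, 31, 77, 129, 141, 140, 138, 136, 141, 147, 152, 152, 155] [157, 157, 158, 156, 156, 155, 153, 146, 114, 73, 60, 62, 61, 58, 44, 62, 113, 139, 140, 137, 139, 142, 146] [152, 150, 149, 152, 146, 101, 66, 61, 62, 62, 58, 76, 129, 143, 132, 91, 59, 56, 62, 64, 63, 62] [64, 66, 65, 54, 48, 53, 56, 55, 55, 56, 80, 112, 120, 119, 120, 118, 119, 121]
ribs [[-31.0, -28.4], [8.1, -28.7], [50.3, -28.9], [91.6, -29.0]] bracket [[57.6, -26.3], [86.8, -26.3]]
```

Call:
{"name": "servo_tool", "arguments": {"motion": [[1,-0.1,0,-1.5,0],[1,-0.1,0,-2.5,0],[1,-0.1,0,-2.5,0],[0.57,-0.1,0,-2.5,0],[0.57,-0.1,0,-2.5,0],[0.57,-0.1,0,-2.5,0],[0.57,-0.1,0,2,0],[0.57,-0.1,0,8,0],[1,0.9,-7.5,8,0],[1,0.9,-7.5,8,0],[1,0.9,-7.5,8,0],[1,0.9,-7.5,4,0],[1,0.9,-7.5,-1,0],[1,0.9,-7.5,-2.4,0],[1,0.9,-7.5,-2.4,0]]}}

```text
time_s: 18.1
ee_pos: [0.6498, -0.0518, 0.2348]
eef_rot: [-3.141, -0.0, 1.701]
force: [-0.5, -0.2, 0.4]
grip_width: 0.0007
grip_force: 0.0
```

```bash
python3 - <<'E'
from f import *
o=snap('wrist','w9');p=np.array(o['ee_pos'])
snap('side','d3')
print(p,o['time_s'],o['grip_width'],o['force'],'tool in fixture',(p[:2]-g['o'])@g['Rm']*1000)
a=cv2.imread('pics/w9.png');
# dark profile along column 284, and ribs
for r in(100,140,180):print(r,a[r,200:360].astype(int).mean(1).round().astype(int)[::2].tolist())
f=lambda uv,z:((pix('w9',uv,z)[:,:2]-g['o'])@g['Rm']*1000).round(1)
P=np.array([np.r_[g['Rm']@np.array(q[:2])/1000+g['o'],q[2]/1000] for q in((56,-138,38),(86,-138,38),(56,-20,38),(86,-20,38),(56,0,38),(86,0,38),(56,-138,95),(86,-138,95))])
print(proj('w9',P).round())
E
```

```text
[ 0.64977687 -0.05176067  0.23478976] 18.1 0.0007159401483395093 [-0.50094664 -0.19475059  0.40081012] tool in fixture [  71.57047715 -164.71958979]
100 [134, 134, 134, 133, 131, 131, 133, 135, 133, 138, 137, 132, 134, 135, 135, 132, 130, 132, 133, 109, 55, 52, 52, 65, 124, 114, 109, 52, 54, 53, 54, 55, 55, 56, 55, 55, 55, 55, 57, 55, 55, 56, 56, 57, 58, 56, 55, 57, 56, 57, 55, 55, 54, 55, 57, 48, 117, 111, 104, 37, 54, 56, 55, 79, 93, 94, 92, 93, 94, 94, 94, 94, 94, 95, 95, 93, 93, 92, 93, 93]
140 [108, 109, 108, 109, 110, 108, 108, 110, 109, 109, 112, 110, 109, 108, 109, 109, 110, 109, 112, 82, 55, 54, 54, 48, 108, 117, 83, 46, 54, 54, 54, 53, 55, 55, 55, 55, 56, 56, 55, 55, 54, 56, 57, 57, 54, 52, 50, 49, 50, 51, 50, 50, 52, 51, 46, 84, 109, 111, 108, 36, 44, 49, 55, 83, 85, 82, 93, 94, 95, 95, 97, 96, 96, 96, 95, 97, 95, 95, 95, 96]
180 [121, 120, 122, 122, 122, 123, 123, 121, 123, 123, 121, 126, 123, 121, 122, 122, 121, 122, 122, 123, 111, 48, 46, 49, 56, 113, 112, 60, 50, 54, 52, 53, 54, 54, 55, 53, 54, 54, 55, 55, 55, 55, 50, 51, 53, 50, 48, 50, 51, 48, 47, 49, 51, 49, 63, 109, 112, 73, 41, 48, 47, 45, 80, 84, 85, 94, 99, 97, 98, 97, 96, 95, 96, 95, 96, 97, 96, 96, 96, 96]
[[256. 217.]
 [310. 217.]
 [252. -22.]
 [315. -22.]
 [251. -69.]
 [316. -70.]
 [245. 259.]
 [322. 259.]]
```

Call:
{"name": "servo_tool", "arguments": {"motion": [[1,-0.1,1,0,0],[1,-0.3,2,0,0],[1,-0.4,3,0,0],[1,-0.5,4,0,0],[1,-0.7,5,0,0],[1,-0.8,6,0,0],[1,-0.9,7,0,0],[1,-1,8,0,0],[1,-1.1,8.7,0,0],[1,-1.2,9.2,0,0],[1,-1.2,9.2,0,0]]}}

```text
time_s: 19.58
ee_pos: [0.6374, 0.04, 0.2343]
eef_rot: [-3.141, -0.001, 1.7]
force: [-0.1, 0.6, -0.3]
grip_width: 0.0003
grip_force: 0.0
```

Call:
{"name": "servo_tool", "arguments": {"motion": [[1,0,0.15,0,0],[1,0,0.3,0,0],[1,-0.1,0.4,0,0],[1,-0.1,0.4,0,0]]}}

```text
time_s: 20.08
ee_pos: [0.6366, 0.0429, 0.2345]
eef_rot: [3.141, 0.001, 1.699]
force: [0.9, -6.3, -2.4]
grip_width: 0.0006
grip_force: 3.3
```

Call:
{"name": "servo_tool", "arguments": {"motion": [[1,0.1,-1.5,0,0],[1,0.1,-2,6,0],[1,0.1,-4,12,0],[0.45,-9.2,-26.3,21.5,-12.6],[0.45,-9.2,-26.3,21.5,-12.6],[0.45,-9.2,-26.3,21.5,-12.6],[0.45,-9.2,-26.3,21.5,-12.6],[0.45,-9.2,-26.3,21.5,-12.6],[0.45,-9.2,-26.3,21.5,-12.6],[0.45,-9.2,-26.3,21.5,-12.6]]}}

```text
time_s: 21.32
ee_pos: [0.5451, -0.2185, 0.4488]
eef_rot: [-3.141, -0.001, 1.481]
force: [0.0, 0.5, -0.7]
grip_width: 0.0517
grip_force: 0.0
```

```bash
python3 - <<'E'
from f import *
o=snap('wrist','w10');p=np.array(o['ee_pos']);y=np.degrees(o['eef_rot'][2])
print(p,y,o['time_s'],o['grip_width'],o['force'])
a=cv2.imread('pics/w10.png');hsv=cv2.cvtColor(a,cv2.COLOR_BGR2HSV)
m=((hsv[...,2]<75)&(hsv[...,1]<70)).astype(np.uint8);m[250:]=0
n,l,st,c=cv2.connectedComponentsWithStats(m)
for i in range(1,n):
    if st[i,4]>500:
        r=cv2.minAreaRect(np.argwhere(l==i)[:,::-1].astype(np.float32));print(st[i],r)
m=l*0
E
```

```text
[ 0.54510193 -0.21852946  0.44881365] 84.86824963041826 21.325 0.05168638179330563 [ 0.02285007  0.46308629 -0.65864664]
[ 256    0  118   35 1569] ((314.5, 17.0), (34.0, 117.0), 90.0)
[ 214    0  259   62 1672] ((342.8489074707031, 28.354507446289062), (8.82534408569336, 264.4288330078125), 76.82744598388672)
[   0   84   74  166 6906] ((36.49999237060547, 166.49996948242188), (72.99998474121094, 164.99996948242188), 0.0)
[ 109  154   80   43 1342] ((151.58070373535156, 179.3839569091797), (27.98387908935547, 80.82716369628906), 72.6883544921875)
[ 272  156   25   94 2115] ((284.0, 202.5), (93.0, 24.0), 90.0)
```

```bash
python3 - <<'E'
from f import *
a=cv2.imread('pics/w10.png').max(2)<75
q=[]
for r in(160,200,240): c=np.flatnonzero(a[r,260:310])+260;q+=[(c[0]-.5,r),(c[-1]+.5,r)]
print(q)
P=pix('w10',q,.008)[:,:2];M=(P[::2]+P[1::2])/2;d=M[0]-M[2];an=np.arctan2(d[1],d[0])
t=pix('w10',[(272.,155.5),(297.,155.5)],.008)[:,:2].mean(0);u=d/np.linalg.norm(d);G=t-.09*u
o=ctrl.get_obs();print('w',np.linalg.norm(P[::2]-P[1::2],axis=1),np.degrees(an),'toe',t,'G',G,'shift',(G-np.array(o['ee_pos'])[:2])*100,'turn',np.degrees(an-o['eef_rot'][2]))
E
```

```text
[(np.float64(272.5), 160), (np.float64(295.5), 160), (np.float64(272.5), 200), (np.float64(295.5), 200), (np.float64(273.5), 240), (np.float64(295.5), 240)]
w [0.02915613 0.03009889 0.02979349] 85.25678146615337 toe [ 0.54899891 -0.18267366] G [ 0.54155679 -0.27236544] shift [-0.35827129 -5.39210129] turn 0.37297463641095796
```

Call:
{"name": "servo_tool", "arguments": {"motion": [[0.45,-0.4,-5.4,0,0],[0.45,-0.4,-5.4,-6,0],[0.45,-0.4,-5.4,-12,0],[0.45,-0.4,-5.4,-18,0],[0.45,-0.4,-5.4,-22,0],[0.45,-0.4,-5.4,-24.5,0],[0.45,-0.4,-5.4,-24.5,0],[0.45,-0.4,-5.4,-24.5,0],[1,-0.4,-5.4,-24.5,0],[1,-0.4,-5.4,-24.5,0],[1,-0.4,-5.4,-24.5,0],[1,-0.4,-5.4,-24.5,0],[1,-0.4,-5.4,-24.5,0]], "squeeze": 45}}

```text
time_s: 23.0
ee_pos: [0.5408, -0.2736, 0.2052]
eef_rot: [3.141, 0.0, 1.48]
force: [1.1, 0.2, 5.6]
grip_width: 0.0283
grip_force: 45.0
```

```bash
python3 - <<'E'
from f import *
o=snap('wrist','w11');p=np.array(o['ee_pos']);y=o['eef_rot'][2]
print(p,np.degrees(y),o['grip_width'],o['force'])
a=cv2.imread('pics/w11.png').max(2)<75
print([(r,np.flatnonzero(a[r,240:330])[[0,-1]]+240) for r in range(60,240,12) if a[r,240:330].any()],'toe row',np.flatnonzero(a[:,284])[:1])
v=np.flatnonzero(a[:,284])[0]
Ry=np.array([[np.cos(y),-np.sin(y)],[np.sin(y),np.cos(y)]])
print('toe',(pix('w11',[(284,v-.5)],.008)[:,:2]-p[:2])@Ry*1000)
print(rel((29,-90,35),199),'turn',np.degrees(g['th']+np.pi/2-y))
E
```

```text
[ 0.54075552 -0.2736336   0.20519952] 84.78993776605313 0.028319216754920568 [1.0638712 0.2335705 5.6331747]
[(108, array([254, 311])), (120, array([255, 311])), (132, array([255, 311])), (144, array([255, 310])), (156, array([255, 310])), (168, array([255, 310])), (180, array([256, 309])), (192, array([256, 309])), (204, array([256, 309])), (216, array([256, 309])), (228, array([257, 308]))] toe row [99]
toe [[8.94693864e+01 3.37856574e-02]]
[5.7, 29.0, 2.9] turn 12.620677366609444
```

Call:
{"name": "servo_tool", "arguments": {"motion": [[1,0,0,5,0],[1,0,0,10,0],[1,1,6,12,5],[1,2,12,12,12.6],[1,4,18,12,12.6],[1,5,24,12,12.6],[1,5.7,29,12,12.6],[1,5.7,29,8,12.6],[1,5.7,29,5.5,12.6],[1,5.7,29,5.5,12.6],[1,5.7,29,5.5,12.6]]}}

```text
time_s: 24.42
ee_pos: [0.5978, 0.0163, 0.2605]
eef_rot: [3.141, 0.0, 1.7]
force: [-0.3, -0.3, -3.1]
grip_width: 0.0279
grip_force: 45.0
```

```bash
python3 - <<'E'
from f import *
o=snap('wrist','w12');p=np.array(o['ee_pos'])
print(p,np.degrees(o['eef_rot'][2]-g['th']),o['grip_width'],o['force'],'tool in fixture',(p[:2]-g['o'])@g['Rm']*1000)
a=cv2.imread('pics/w12.png').astype(int).mean(2)
for r in(140,200):print(r,a[r,160:400:2].round().astype(int).tolist())
P=np.array([np.r_[g['Rm']@np.array(q[:2])/1000+g['o'],q[2]/1000] for y in(-22,-60) for q in((8,y,33),(50,y,33),(14,y,63.5),(44,y,63.5))])
print(proj('w12',P).round())
E
```

```text
[0.59780572 0.01629289 0.26053494] 89.9691075559967 0.027898933153202764 [-0.27792853 -0.33966141 -3.06362941] tool in fixture [ 28.810924   -90.53125906]
140 [67, 67, 80, 119, 118, 118, 116, 118, 114, 79, 60, 60, 53, 132, 157, 153, 151, 161, 172, 171, 173, 175, 172, 167, 169, 168, 168, 168, 170, 170, 174, 174, 171, 170, 173, 173, 167, 169, 172, 171, 169, 166, 168, 99, 67, 70, 65, 64, 68, 68, 76, 76, 75, 77, 78, 76, 74, 75, 74, 75, 73, 78, 79, 79, 72, 69, 70, 68, 71, 69, 71, 68, 68, 69, 67, 76, 155, 56, 62, 58, 120, 137, 31, 64, 62, 62, 69, 71, 71, 72, 72, 72, 73, 72, 72, 74, 75, 73, 75, 74, 72, 75, 79, 77, 79, 81, 80, 149, 173, 162, 65, 70, 75, 76, 115, 127, 127, 127, 126, 127]
200 [134, 133, 132, 133, 133, 133, 133, 134, 133, 133, 134, 120, 69, 68, 57, 115, 155, 152, 161, 166, 170, 171, 173, 172, 171, 169, 169, 166, 165, 167, 166, 168, 172, 174, 169, 170, 170, 165, 167, 171, 173, 170, 168, 164, 83, 67, 66, 68, 64, 70, 69, 68, 68, 68, 70, 70, 69, 69, 69, 73, 74, 71, 71, 70, 70, 72, 68, 69, 68, 69, 69, 69, 69, 70, 61, 157, 99, 60, 62, 66, 78, 98, 58, 26, 31, 32, 38, 40, 40, 40, 41, 42, 40, 39, 40, 41, 39, 37, 39, 38, 41, 41, 41, 41, 42, 39, 42, 40, 40, 41, 38, 40, 37, 64, 117, 130, 130, 130, 129, 127]
[[250. 138.]
 [318. 138.]
 [256. 141.]
 [313. 141.]
 [251. 198.]
 [317. 198.]
 [257. 211.]
 [311. 211.]]
```

Call:
{"name": "servo_tool", "arguments": {"motion": [[1,0,0,-1.5,0],[1,0,0,-2.5,0],[1,0,0,-2.5,0],[0.57,0,0,-2.5,0],[0.57,0,0,-2.5,0],[0.57,0,0,-2.5,0],[0.57,0,0,2,0],[0.57,0,0,8,0],[1,1,-7.5,8,0],[1,1,-7.5,8,0],[1,1,-7.5,8,0],[1,1,-7.5,4,0],[1,1,-7.5,-1,0],[1,1,-7.5,-2.4,0],[1,1,-7.5,-2.4,0]]}}

```text
time_s: 26.35
ee_pos: [0.6078, -0.0578, 0.2358]
eef_rot: [-3.141, -0.0, 1.701]
force: [0.6, 0.2, 0.0]
grip_width: 0.0006
grip_force: 0.0
```

```bash
python3 - <<'E'
from f import *
o=snap('wrist','w13');p=np.array(o['ee_pos'])
print(p,o['time_s'],o['grip_width'],o['force'],'tool in fixture',(p[:2]-g['o'])@g['Rm']*1000)
a=cv2.imread('pics/w13.png').astype(int).mean(2)
for r in(100,140,180):print(r,a[r,220:350:2].round().astype(int).tolist())
E
```

```text
[ 0.60779831 -0.05784797  0.23579833] 26.35 0.0005582225674323632 [0.61533189 0.16091303 0.03698486] tool in fixture [  29.15741339 -165.34167321]
100 [142, 138, 136, 138, 141, 143, 143, 142, 140, 130, 74, 54, 56, 51, 111, 122, 109, 68, 54, 56, 57, 57, 56, 56, 57, 56, 57, 57, 55, 57, 57, 58, 59, 57, 59, 58, 58, 57, 57, 57, 56, 56, 56, 58, 59, 52, 114, 127, 128, 87, 23, 26, 26, 44, 74, 72, 74, 74, 73, 74, 72, 73, 79, 82, 81]
140 [113, 115, 113, 111, 114, 116, 117, 115, 115, 119, 82, 48, 50, 49, 64, 121, 111, 54, 50, 50, 50, 51, 51, 51, 51, 52, 53, 52, 52, 51, 53, 53, 53, 54, 47, 47, 45, 47, 48, 47, 50, 53, 53, 53, 46, 109, 113, 106, 69, 34, 46, 50, 53, 111, 114, 115, 118, 127, 126, 124, 123, 127, 136, 136, 139]
180 [114, 113, 115, 112, 113, 126, 133, 129, 128, 128, 130, 81, 48, 49, 45, 106, 111, 50, 56, 55, 54, 54, 54, 54, 57, 56, 58, 58, 56, 56, 58, 54, 50, 53, 53, 52, 50, 50, 53, 51, 51, 51, 53, 44, 106, 113, 112, 109, 46, 46, 50, 48, 86, 115, 116, 115, 125, 128, 125, 125, 123, 122, 120, 125, 142]
```

Gaps show on both sides of the foot, so it lies in the channel. Now the push.

Call:
{"name": "servo_tool", "arguments": {"motion": [[1,-0.1,1,0,0],[1,-0.3,2,0,0],[1,-0.4,3,0,0],[1,-0.5,4,0,0],[1,-0.7,5,0,0],[1,-0.8,6,0,0],[1,-0.9,7,0,0],[1,-1,8,0,0],[1,-1.1,8.7,0,0],[1,-1.2,9.2,0,0],[1,-1.2,9.35,0,0],[1,-1.2,9.5,0,0],[1,-1.25,9.65,0,0],[1,-1.25,9.65,0,0]]}}

```text
time_s: 28.15
ee_pos: [0.5952, 0.0374, 0.2356]
eef_rot: [3.141, 0.001, 1.699]
force: [1.2, -9.5, 0.6]
grip_width: 0.0006
grip_force: 4.3
```

```bash
python3 - <<'E'
from f import *
o=ctrl.get_obs();p=np.array(o['ee_pos']);print('tool in fixture',(p[:2]-g['o'])@g['Rm']*1000,o['force'])
E
```

```text
tool in fixture [ 28.91446081 -69.29657602] [ 1.17260231 -9.47035303  0.6288547 ]
```

Same contact position as the first bracket, -69 mm. I'll re-check the first bracket with a touch before freeing the arm.

Call:
{"name": "servo_tool", "arguments": {"motion": [[1,0.2,-1.5,0,0],[1,2.2,-1.2,0,0],[1,4.4,-1,0,0],[1,4.4,-1,0,0],[1,4.3,-0.3,0,0],[1,4.2,0.2,0,0],[1,4.2,0.4,0,0],[1,4.2,0.5,0,0],[1,4.2,0.5,0,0]]}}

```text
time_s: 29.28
ee_pos: [0.6371, 0.0427, 0.2358]
eef_rot: [3.141, 0.0, 1.7]
force: [-0.5, -2.8, 0.7]
grip_width: 0.0003
grip_force: 1.5
```

```bash
python3 - <<'E'
from f import *
o=ctrl.get_obs();p=np.array(o['ee_pos']);print('tool in fixture',(p[:2]-g['o'])@g['Rm']*1000,o['force'])
E
```

```text
tool in fixture [ 71.16959061 -69.39869981] [-0.50019398 -2.78210713  0.66430712]
```

Call:
{"name": "servo_tool", "arguments": {"motion": [[1,0.2,-1.5,0,0],[1,0.2,-2,6,0],[1,0.2,-2,14,0],[0.6,-8,1,14,0],[0.6,-14.9,3.2,14,0],[0.6,-14.9,3.2,14,0],[0.6,-14.9,3.2,14,0],[0.6,-14.9,3.2,8,0],[0.6,-14.9,3.2,4,0],[0.6,-14.9,3.2,2.5,0],[0.6,-14.9,3.2,2.5,0],[1,-14.9,3.2,2.5,0],[1,-14.9,3.2,2.5,0],[1,-14.9,3.2,2.5,0],[1,-14.9,3.2,2.5,0]], "squeeze": 50}}

```text
time_s: 31.15
ee_pos: [0.4882, 0.075, 0.2613]
eef_rot: [3.141, 0.0, 1.7]
force: [-1.2, -0.3, 6.1]
grip_width: 0.0096
grip_force: 50.0
```

```bash
python3 - <<'E'
from f import *
o=snap('wrist','w14');p=np.array(o['ee_pos']);print(p,'tool in fixture',(p[:2]-g['o'])@g['Rm']*1000,o['force'],o['grip_width'])
cv2.imwrite('pics/w14b.png',cv2.resize(cv2.imread('pics/w14.png'),(800,600),interpolation=3))
E
```

```text
[0.48822693 0.07498492 0.26130611] tool in fixture [-72.28252079 -18.19606331] [-1.22676547 -0.26409943  6.14146501] 0.009637508084662749
```

View pics/w14b.png

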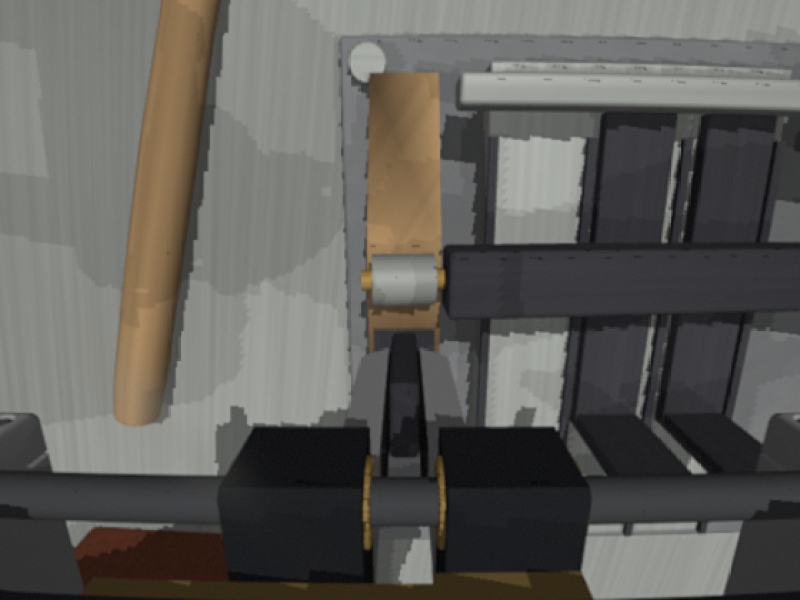

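Both feet lie under the arm with their toes at the stop, and the tang is gripped. Drawing the wedge out.

Call:
{"name": "servo_tool", "arguments": {"motion": [[1,0.1,-1,0,0],[1,0.3,-2.2,0,0],[1,0.5,-3.6,0,0],[1,0.7,-5,0,0],[1,0.8,-6.4,0,0],[1,1,-7.8,0,0],[1,1.2,-9.2,0,0],[1,1.4,-10.6,0,0],[1,1.6,-12,0.1,0],[1,1.6,-12.4,0.2,0],[1,1.6,-12.4,0.2,0],[1,1.6,-12.4,0.2,0],[1,1.6,-12.4,0.2,0],[1,1.6,-12.4,0.2,0]]}}

```text
time_s: 32.95
ee_pos: [0.5041, -0.0489, 0.2626]
eef_rot: [-3.141, -0.0, 1.7]
force: [0.5, -0.2, -2.3]
grip_width: 0.0096
grip_force: 50.0
```

```bash
python3 - <<'E'
from f import *
o=snap('wrist','w15');snap('side','d4');p=np.array(o['ee_pos']);print(p,'tool in fixture',(p[:2]-g['o'])@g['Rm']*1000,o['force'],o['grip_width'])
a=cv2.imread('pics/w15.png')
w=((a[...,2].astype(int)-a[...,0])>45)&(a[...,2]>70)
print('wood cols/rows in centre',[(r,np.flatnonzero(w[r,230:340])[[0,-1]]+230) for r in range(20,240,20) if w[r,230:340].any()])
# roller: bright-grey edge rows near col 287
print(a[0:60,287].astype(int).mean(1).round().astype(int).tolist())
for z in(36,42.5,62): print(z,proj('w15',np.r_[g['Rm']@[-.074,.020]+g['o'],z/1000]))
E
```

```text
[ 0.50409858 -0.04885262  0.26261108] tool in fixture [ -72.51592254 -143.04633708] [ 0.46807751 -0.15551489 -2.31432251] 0.009555472074822848
wood cols/rows in centre [(60, array([279, 306])), (80, array([282, 307])), (100, array([282, 307])), (120, array([258, 307])), (140, array([258, 307])), (160, array([257, 308])), (180, array([257, 307])), (200, array([258, 306]))]
[57, 59, 60, 58, 59, 58, 59, 56, 57, 58, 59, 58, 59, 59, 59, 59, 59, 60, 60, 59, 59, 59, 61, 58, 60, 60, 56, 62, 86, 102, 104, 103, 102, 103, 102, 105, 101, 102, 103, 103, 103, 103, 103, 104, 104, 103, 97, 88, 88, 93, 94, 91, 91, 90, 89, 90, 90, 89, 88, 88]
36 [[281.40450745 -36.77163306]]
42.5 [[281.3461805  -42.31138744]]
62 [[281.14379603 -61.49468528]]
```

Call:
{"name": "servo_tool", "arguments": {"motion": [[1,0,0,6,0],[1,0,0,13,0],[1,0,4,15,-10],[1,0,10,15,-20],[1,0,16,15,-30],[1,0,22,15,-40],[1,-1,28,15,-51],[1,-2,34,15,-61],[1,-3,40,15,-72],[1,-4.2,44.2,15,-82],[1,-4.2,44.2,15,-92],[1,-4.2,44.2,12,-102.4],[1,-4.2,44.2,8,-102.4],[1,-4.2,44.2,4,-102.4],[1,-4.2,44.2,4,-102.4],[1,-4.2,44.2,4,-102.4]]}}

```text
time_s: 35.05
ee_pos: [0.4624, 0.3932, 0.3044]
eef_rot: [-3.14, -0.001, -0.087]
force: [0.6, -0.4, -1.9]
grip_width: 0.0093
grip_force: 50.0
```

```bash
python3 - <<'E'
from f import *
o=snap('wrist','w16');p=np.array(o['ee_pos']);print(p,np.degrees(o['eef_rot'][2]),o['force'],o['grip_width'])
print('tray corners px predicted',proj('w16',np.array([[.6115,.327,.018],[.6115,.446,.018],[.419,.327,.018]])).round())
a=cv2.imread('pics/w16.png');m=(a.max(2)<80)
for r in(60,100,140,180):
    c=np.flatnonzero(m[r]);print(r,c[0],c[-1])
w=((a[...,2].astype(int)-a[...,0])>45)&(a[...,2]>70)
print([(r,np.flatnonzero(w[r,200:380])[[0,-1]]+200) for r in range(20,220,20) if w[r,200:380].any()])
E
```

```text
[0.4623736  0.39321356 0.30443364] -5.000398883060566 [ 0.64496282 -0.43856322 -1.90691772] 0.009348199850207333
tray corners px predicted [[356.  13.]
 [194.  28.]
 [363. 257.]]
60 198 550
100 204 551
140 210 552
180 216 559
[(60, array([269, 307])), (80, array([259, 307])), (100, array([259, 307])), (120, array([258, 307])), (140, array([258, 308])), (160, array([257, 308])), (180, array([257, 308])), (200, array([276, 289]))]
```

Call:
{"name": "servo_tool", "arguments": {"motion": [[1,0,0,-2,0],[1,0,0,-4,0],[1,0,0,-5,0],[1,0,0,-5.1,0],[1,0,0,-5.1,0],[0.6,0,0,-5.1,0],[0.6,0,0,-5.1,0],[0.6,0,0,-5.1,0],[0.6,0,0,0,0],[0.6,0,0,6,0],[0.6,0,0,12,0],[0.6,0,0,12,0]]}}

```text
time_s: 36.6
ee_pos: [0.4619, 0.3929, 0.4278]
eef_rot: [-3.136, -0.006, -0.087]
force: [-0.2, -0.9, -1.2]
grip_width: 0.0372
grip_force: 0.0
```

```bash
python3 - <<'E'
from f import *
o=snap('wrist','w17');p=np.array(o['ee_pos']);print(p,np.degrees(o['eef_rot'][2]),o['force'],o['grip_width'])
a=cv2.imread('pics/w17.png')
w=((a[...,2].astype(int)-a[...,0])>45)&(a[...,2]>70)
rows=np.flatnonzero(w[:,200:380].any(1));print(rows[0],[(r,np.flatnonzero(w[r,200:380])[[0,-1]]+200) for r in range(rows[0],220,15) if w[r,200:380].any()])
u=np.array([np.cos(-.087),np.sin(-.087)]);n=np.array([u[1],-u[0]]);og=np.array([.4624,.3932])+.053*u
print('pred toe px',proj('w17',np.array([np.r_[og+.068*u+s*.015*n,.012] for s in(-1,1)])).round(),'origin',og)
# stop lifting
P=[rel((-38,91,z),199) for z in(150,60,36)];print(P,'turn',np.degrees(g['th']-o['eef_rot'][2]))
E
```

```text
[0.46194119 0.39288737 0.42779561] -5.003117931745534 [-0.17603928 -0.89525454 -1.1933327 ] 0.037209676651609375
83 [(83, array([295, 296])), (98, array([284, 297])), (113, array([272, 297])), (128, array([271, 297])), (143, array([271, 297])), (158, array([271, 297])), (173, array([272, 296]))]
pred toe px [[271.  82.]
 [298.  82.]] origin [0.51519955 0.38859481]
[[4.6, -20.5, -7.5], [4.6, -20.5, -16.5], [4.6, -20.5, -18.9]] turn 12.413733064408111
```

Call:
{"name": "servo_tool", "arguments": {"motion": [[0.6,0,-5,0,5],[0.6,2,-12,-3,12.4],[0.6,4.6,-20.5,-7.5,12.4],[0.6,4.6,-20.5,-7.5,12.4],[0.6,4.6,-20.5,-7.5,12.4],[0.6,4.6,-20.5,-7.5,12.4]]}}

```text
time_s: 37.4
ee_pos: [0.508, 0.1883, 0.3471]
eef_rot: [-3.142, 0.001, 0.129]
force: [0.4, 0.2, -0.2]
grip_width: 0.0379
grip_force: 0.0
```

```bash
python3 - <<'E'
from f import *
o=snap('wrist','w18');p=np.array(o['ee_pos']);print(p,'tool in fixture',(p[:2]-g['o'])@g['Rm']*1000,np.degrees(o['eef_rot'][2]-g['th']),o['time_s'])
for a in np.r_[0,np.arange(0,1.26,.125)]: print(round(a,3),rel((130-165*np.cos(a),91,42+165*np.sin(a)),192))
# stop edges across y in picture, through its free end
a=cv2.imread('pics/w18.png').astype(int).mean(2)
P=np.array([np.r_[g['Rm']@np.array([x,y])/1000+g['o'],.052] for x in(0,20) for y in(85,97)]);q=proj('w18',P);print(q.round(1))
r=int(q[0,1]);c=int(q[:2,0].mean());print(r,c-25,a[r,c-25:c+25].round().astype(int).tolist())
r=int(q[2,1]);c=int(q[2:,0].mean());print(r,c-25,a[r,c-25:c+25].round().astype(int).tolist())
E
```

```text
[0.50801026 0.18829767 0.34706918] tool in fixture [-38.04943377  91.61857363] -0.029837506221999523 37.4
0.0 [0.3, -0.1, -11.4]
0.0 [0.3, -0.1, -11.4]
0.125 [0.4, -0.1, -9.3]
0.25 [0.8, -0.0, -7.3]
0.375 [1.5, 0.1, -5.3]
0.5 [2.3, 0.2, -3.4]
0.625 [3.4, 0.3, -1.7]
0.75 [4.7, 0.5, -0.1]
0.875 [6.2, 0.7, 1.3]
1.0 [7.8, 0.9, 2.5]
1.125 [9.6, 1.1, 3.5]
1.25 [11.5, 1.4, 4.3]
[[291.3 168.7]
 [276.9 168.7]
 [291.4 144.3]
 [276.7 144.3]]
168 259 [124, 124, 125, 121, 115, 108, 104, 100, 105, 135, 166, 160, 146, 141, 141, 142, 139, 132, 150, 164, 166, 158, 163, 163, 160, 159, 161, 163, 165, 163, 136, 103, 98, 100, 101, 100, 100, 101, 102, 100, 99, 101, 109, 122, 160, 170, 168, 168, 169, 168]
144 259 [126, 126, 126, 122, 110, 102, 101, 100, 115, 152, 163, 155, 148, 140, 138, 139, 132, 125, 151, 168, 170, 169, 167, 163, 162, 164, 163, 164, 167, 165, 141, 103, 55, 36, 35, 38, 37, 43, 59, 64, 65, 65, 64, 65, 64, 65, 65, 64, 65, 64]
```

Call:
{"name": "servo_tool", "arguments": {"motion": [[0.6,0.2,-0.1,-6,0],[0.6,0.2,-0.1,-10,0],[0.6,0.2,-0.1,-11.2,0],[0.6,0.2,-0.1,-11.2,0],[1,0.2,-0.1,-11.2,0],[1,0.2,-0.1,-11.2,0],[1,0.2,-0.1,-11.2,0]], "squeeze": 20}}

```text
time_s: 38.33
ee_pos: [0.5102, 0.1874, 0.2365]
eef_rot: [-3.14, -0.002, 0.129]
force: [-1.4, 11.1, 1.3]
grip_width: 0.0117
grip_force: 20.0
```

Call:
{"name": "servo_tool", "arguments": {"motion": [[1,0.1,0.1,1,0],[1,0.1,0.1,2.1,0],[1,0.5,0.2,4.1,0],[1,1.2,0.3,6.1,0],[1,2,0.4,8,0],[1,3.1,0.5,9.7,0],[1,4.4,0.7,11.3,0],[1,5.9,0.9,12.7,0],[1,7.5,1.1,13.9,0],[1,9.3,1.3,14.9,0],[1,11.2,1.6,15.7,0],[1,11.2,1.6,15.7,0]]}}

```text
time_s: 39.83
ee_pos: [0.6225, 0.2027, 0.3934]
eef_rot: [3.141, -0.001, 0.129]
force: [1.1, -2.3, 2.3]
grip_width: 0.0118
grip_force: 20.0
```

```bash
python3 - <<'E'
from f import *
o=snap('side','d5');p=np.array(o['ee_pos']);print(p,'tool in fixture',(p[:2]-g['o'])@g['Rm']*1000,o['force'],o['grip_width'],o['grip_force'])
E
```

```text
[0.62245733 0.2026819  0.39335211] tool in fixture [77.29696037 91.12134774] [ 1.13834082 -2.30695154  2.34285906] 0.011823004132849663 20.000748932361603
```

Call:
{"name": "servo_tool", "arguments": {"motion": [[0.6,0,0,0,0],[0.6,0,0,0,0],[0.6,0,0,0,0],[0.6,0,0,5,0],[0.6,0,0,10,0],[0.6,-6,-8,11,0],[0.6,-12.5,-16,11,0],[0.6,-12.5,-16,11,0],[0.6,-12.5,-16,11,0],[0.6,-12.5,-16,11,0],[0.6,-12.5,-16,11,0]]}}

```text
time_s: 41.25
ee_pos: [0.4978, 0.0438, 0.5024]
eef_rot: [-3.141, 0.0, 0.13]
force: [0.5, -0.2, -0.6]
grip_width: 0.0378
grip_force: 0.0
```

```bash
python3 - <<'E'
from f import *
o=snap('wrist','w19');snap('scene','s1');p=np.array(o['ee_pos']);print(p,o['force'],o['time_s'])
# stop angle: compare bar model in scene picture to gray-level contrast
b=cv2.imread('pics/s1.png').astype(float).mean(2);a=cv2.imread('pics/s0.png').astype(float).mean(2)
def world(x,y,z): return np.r_[g['Rm']@np.array([x,y])/1000+g['o'],z/1000]
for im,n in((a,'s0'),(b,'s1')):
    out=[]
    for th in np.arange(.0,1.46,.1):
        end=proj(n,world(130-180*np.cos(th),91,42+180*np.sin(th)))[0]
        seg=np.array([proj(n,world(130-r*np.cos(th),91,42+r*np.sin(th)))[0] for r in range(90,180,6)])
        out.append((round(th,2),round(float(np.mean([im[int(v),int(u)] for u,v in seg]))),round(float(np.std([im[int(v),int(u)] for u,v in seg])))))
    print(n,out)
d=np.abs(a-b)>25;ys,xs=np.nonzero(d[150:300,250:460]);print('diff count',len(xs))
# bystanders + tray patch unchanged?
for nm,(u,v) in dict(brick=(218,175),hammer=(310,165),tin=(379,138),tray=(420,188)).items(): print(nm,np.abs(a-b)[v-20:v+20,u-25:u+25].mean().round(1))
# bracket feet: free visible ends in wrist view at z=38
w=cv2.imread('pics/w19.png').astype(float).mean(2)
for cx in(29,71):
  print(cx,[(y,int(w[int(q[1]),int(q[0])])) for y in range(34,106,4) for q in [proj('w19',world(cx,y,38))[0]]])
  print([(y,int(w[int(q[1]),int(q[0])])) for y in range(-80,0,6) for q in [proj('w19',world(cx,y,38))[0]]])
E
```

```text
[0.49778979 0.0437811  0.50239428] [ 0.48510765 -0.23271355 -0.56529586] 41.25
s0 [(np.float64(0.0), 121, 11), (np.float64(0.1), 112, 8), (np.float64(0.2), 120, 6), (np.float64(0.3), 125, 8), (np.float64(0.4), 119, 18), (np.float64(0.5), 116, 21), (np.float64(0.6), 117, 20), (np.float64(0.7), 121, 18), (np.float64(0.8), 125, 7), (np.float64(0.9), 128, 6), (np.float64(1.0), 127, 15), (np.float64(1.1), 93, 24), (np.float64(1.2), 77, 10), (np.float64(1.3), 96, 2), (np.float64(1.4), 125, 13)]
s1 [(np.float64(0.0), 129, 12), (np.float64(0.1), 120, 9), (np.float64(0.2), 128, 7), (np.float64(0.3), 134, 8), (np.float64(0.4), 128, 19), (np.float64(0.5), 123, 23), (np.float64(0.6), 122, 22), (np.float64(0.7), 125, 21), (np.float64(0.8), 128, 8), (np.float64(0.9), 129, 7), (np.float64(1.0), 110, 20), (np.float64(1.1), 70, 11), (np.float64(1.2), 93, 6), (np.float64(1.3), 105, 4), (np.float64(1.4), 129, 5)]
diff count 1660
brick 5.4
hammer 5.7
tin 5.9
tray 9.7
29 [(34, 53), (38, 50), (42, 56), (46, 54), (50, 54), (54, 55), (58, 55), (62, 54), (66, 54), (70, 56), (74, 53), (78, 55), (82, 53), (86, 146), (90, 146), (94, 147), (98, 148), (102, 117)]
[(-80, 72), (-74, 84), (-68, 82), (-62, 79), (-56, 54), (-50, 48), (-44, 58), (-38, 56), (-32, 56), (-26, 58), (-20, 58), (-14, 59), (-8, 56), (-2, 39)]
71 [(34, 30), (38, 23), (42, 31), (46, 45), (50, 56), (54, 57), (58, 59), (62, 57), (66, 56), (70, 57), (74, 56), (78, 57), (82, 54), (86, 137), (90, 146), (94, 146), (98, 146), (102, 101)]
[(-80, 87), (-74, 87), (-68, 86), (-62, 82), (-56, 55), (-50, 48), (-44, 52), (-38, 54), (-32, 59), (-26, 59), (-20, 59), (-14, 59), (-8, 58), (-2, 35)]
```

The toes end at y ≈ 84–85 mm, the stop is at about 1.15 rad, the wedge is in its tray and the bystanders haven't moved. Handing in.

```bash
python3 -c "
from station import ctrl
print(ctrl.hand_in())"
```

```text
the job is handed in; nothing more can be done
None
```

The job is handed in and no verdict came back: by my last camera check the two brackets present sit at the stop position, the flip stop is up at about 1.15 rad, the wedge lies in its tray, and the firebrick, hammer and tin are unmoved. I did not measure the hold-down arm's final angle on the brackets.

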